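# Put the seasonings away in the sliding-lid chest

## Robot

A 6-joint arm with a two-finger parallel gripper is mounted at the origin on a cart in front of the work surface, level with it; the furniture and walls round the work are solid. World frame = base frame: x ahead of the robot, y to its left, z up, the work surface at z = 0. Lengths are in m, angles in rad, forces in N, time in s.
With the tool pointing down it reaches from about 0.35 to 0.85 m from the base axis. Payload 8.1 kg.
Tool frame: the origin (TCP) lies on the centre line of the jaws, within the pads' length; the fingertips stand 22 mm ahead of it and the grasp point (between the pads) lies 3 mm ahead of it; z points along the fingers, y is the line along which they close (so a half turn about z gives the same grasp; the last joint's range is limited). The gripper opens to 93 mm and grips with 3 to 60 N. Pads are 15 mm wide; open, the fingers measure 128 mm over their backs; the gripper's body (75 mm by 188 mm) begins 65 mm behind the grasp point.
Start: joints at [-1.369, 0.13, 1.488, -0, 1.523, -0.085], TCP at [0.17, -0.575, 0.241] pointing down, gripper open.
Joint ranges: [-2.96, 2.96], [-0.89, 2.26], [0.02, 2.5], [-1.34, 4.48], [0, 2.73], [-2.66, 2.66]. Speed limits (rad/s): [2.39, 2.39, 2.79, 3.14, 3.14, 3.14].

## Interface

Orientations are given as a rotation vector (axis times angle).
In Python, from plant import robot gives the robot as it stands.
- The arm moves only by the tool drive_effector, called after "Call:" as name([rows], argument=value, ...), one row to a line, values as JSON. Schema: {"type":"object","properties":{"segments":{"type":"array","items":{"type":"array","items":{"type":"number"},"minItems":5,"maxItems":5},"minItems":1,"maxItems":20},"force":{"type":"number"},"only":{"type":"string"},"quiet":{"type":"boolean"},"lines":{"type":"string"}},"required":["segments"],"additionalProperties":false}. segments is a list of rows, 1 to 20 of them, each of 5 numbers: the finger opening in m, then dx, dy, dz in shares of the most that a row can go, 1 being 50 mm, then a turn about the tool's z in shares of 2 rad (1.0 is 2 rad); each row shifts and turns the commanded pose from where the row before left it, along the tool's axes as they then stand; what a row does not reach is not made up. A row lasts 1/10 s, in which the tool goes at most 0.05 m and 0.15 rad, less where a joint would pass 70% of its speed; a pose out of reach is approached as far as the arm can. The fingers move at their own pace and stop on an object; force is the grip in N (left out, the last holds). Time passes only in rows, so rows that do not move let the fingers close. The tool returns the time, the measured TCP pose, the force, the opening and the grip force at its end. only (a regular expression) keeps the lines of the reply that match it, lines (a string "A,B") keeps lines A to B, and quiet returns only ok. No shift or turn number may pass 1 either way. Input that does not fit is refused with a message, and nothing moves.
- robot.read_state(): the state, without advancing time (a new reading comes with each control period).
- robot.read_camera(name): name is "side" or "top" or "wrist"; returns a dict with "image" (480x640x3 uint8, red, green, blue), "fx", "fy", "cx", "cy" (pixels), "dist" ([k1, k2, p1, p2, k3] as OpenCV has them; the pictures are not rectified), "R" (3x3) and "t" (3): a world point X has camera coordinates R X + t. Camera axes: x right, y down, z forward; pixel columns grow to the right and rows downward; lengths in m; the calibration is good to about 2 mm. A picture is of the moment at which its call begins. There is no depth.
- robot.close_job(): hands the job in; it is judged then, once.
The state is a dict: "t": time; "q": joint angles; "dq": joint speeds; "joint_torque": joint torques, N m; "tool_pos": TCP position; "orientation": TCP orientation; "force": force on the tool from outside, world axes, zero at the start; "wrist_torque": the same for the moment, N m; "opening": finger opening in m; "gripper_force": force on a finger pad.
Only numpy, scipy, OpenCV 4.12 (cv2) and the standard library are available. Lean on these libraries where they do the work, as an engineer would, in place of code of your own. Each camera call takes 0.05 s, during which the arm holds its last target. There are 200 camera calls.

## Task

Cooking is over: put the spice jars and garlic bulbs that stand on the serving tray back into the wooden seasoning chest, whose two glass lids slide past each other. The spice jars belong upright in the narrow tray, in one row between the salt shaker and the honey jar, so move those two apart to opposite ends of that tray to make room; the garlic belongs on the raised slatted tray in the other half. Finish by sliding both lids fully shut.

Things in the scene. Friction and masses are not known exactly. Their poses are not given: they have to be found in the camera images.
- chest: Low wooden chest, fixed, 480 mm long (its y) and 160 mm deep (its x; front towards the robot), walls 10 mm, rim 123 mm high, rear lid track 141 mm high. Origin: centre of its underside, on the worktop. A partition at y = 0 makes a left (+y) and a right (-y) half, each 226 x 140 mm inside, floor 8 mm high. One half holds the spice tray, the other the garlic tray; which varies.
- lid_left (a joint): Slide of the left glass lid, m. 0 = shut (covers chest y = -8 to +238 mm); grows as it slides towards -y, under the right lid, to 0.232, when it is off the left half. About 2 N of friction, stays where left, may start ajar. 5 mm thick, top at 129.5 mm. A half is free when its own lid is slid away and the other lid is shut.
- lid_right (a joint): Slide of the right glass lid, m. 0 = shut (covers chest y = -238 to +8 mm); grows as it slides towards +y, over the left lid, to 0.232, when it is off the right half. About 2 N of friction, stays where left, may start ajar. 5 mm thick, top at 136.5 mm.
- lid_left_pull (a point): Grip point of the left lid's pull, an upright wooden tab in front of the chest, 14 mm thick along chest y, 22 mm along x, its top 12 mm above this point and 30 mm above the lid; pinch it from above across chest y. With the lid shut it is at chest x = -102, y = +180, z = 147.5 mm; it travels along y with the lid.
- lid_right_pull (a point): The same for the right lid; with the lid shut at chest x = -102, y = -180, z = 154.5 mm. (Over the worktop a microwave begins at world x = 0.63 m, z = 0.45 m; a tall fridge stands at y below -0.41 m, x above 0.34 m.)
- spice_tray: Narrow open wooden tray, fixed in one half of the chest, its y along the chest's y. Inside 214 mm (y) by 72 mm (x), floor 4 mm thick, walls 32 mm high. Origin: centre of its underside, on the chest's floor. Holds the salt shaker and the honey jar, in either order; one row of both of them and two spice jars fits with about 15 mm to spare.
- garlic_tray: Raised slatted wooden tray, fixed in the other half of the chest: 120 mm (x) by 222 mm (y), slatted floor 45 mm above its underside, low edges 60 mm high; inside 108 mm by 210 mm. Origin: centre of its underside, on the chest's floor.
- salt_shaker: Glass salt shaker with a grey metal top, loose, stands upright in the spice tray; 44 mm diameter up to 74 mm, the top 34 mm diameter up to 90 mm, 0.1 kg. Origin: centre of its underside, z up its axis.
- honey_jar: Wide jar with a red lid, loose, stands upright in the spice tray; 60 mm diameter, lid 65 mm, 100 mm high, about 0.44 kg. Origin: centre of its underside, z up its axis.
- spice_jar_1: Spice jar with a red cap, loose, stands on the serving tray; 42 mm diameter, cap 45 mm from 85 mm up, 106 mm high, 0.11 kg. Origin: centre of its underside, z up its axis. May be absent.
- spice_jar_2: A second spice jar of the same shape and size. May be absent.
- garlic_1: Garlic bulb, loose, on the serving tray; round, 53 mm wide (widest 16 to 25 mm above its underside), 53 mm high with its tip, 0.03 kg. Origin: centre of its underside, z up through the tip. May be absent.
- garlic_2: A second garlic bulb of the same shape and size. May be absent.
- serving_tray: Wooden serving tray, fixed, 250 mm (its x) by 360 mm (its y), on the cold hob; its floor is 8 mm thick and 12 mm above the worktop, its rim 8 mm thick and 15 mm higher. Origin: centre of its underside. The jars and bulbs stand in its near right part, some 10 cm apart, in any order; two peppers lie in its left half, a peeler along its far rim.

How it is judged:
By the outcome, as a careful person would: the job done as asked, in the order asked, and still so for the second after the job is handed in, with the robot touching nothing.
Of spice_jar_1, spice_jar_2 only 1 to 2 are there at a start; the rules pass over those that are not, and their reading is None.
Of garlic_1, garlic_2 only 1 to 2 are there at a start; the rules pass over those that are not, and their reading is None.
At some moment in a run one of garlic_1, garlic_2 may be knocked a few centimetres aside while the robot is not near it.
It also fails if it takes over 210 s, if anything falls off the work surface, if the arm or the gripper's body presses on something with over 40 N, if the wrist force passes 120 N, or if a joint passes its speed limit or range.

## Working session

There is one attempt and no reset: what is moved stays moved. The work goes in short steps, Python scripts to look and compute and a tool call to move; the robot and the scene stay as the last step left them, time stands still between calls to the robot, and variables do not carry over. Pictures are saved under pics/ and viewed, at most 14 in all, crops included, and the job is handed in when it is done.

```bash
ls; mkdir -p pics; cat > h.py <<'E'
import numpy as np,cv2
from plant import robot
def cam(n):
    c=robot.read_camera(n);c={k:(np.array(v) if not isinstance(v,(int,float)) else v) for k,v in c.items()}
    c['K']=np.array([[c['fx'],0,c['cx']],[0,c['fy'],c['cy']],[0,0,1.]]);return c
def save(c,f): cv2.imwrite('pics/'+f,c['image'][:,:,::-1])
def ray(c,u,v):
    p=cv2.undistortPoints(np.array([[[u,v]]],float),c['K'],c['dist'].astype(float))[0,0]
    d=c['R'].T@np.array([p[0],p[1],1]);return -c['R'].T@c['t'],d/np.linalg.norm(d)
def onz(c,u,v,z):
    o,d=ray(c,u,v);return o+d*(z-o[2])/d[2]
def proj(c,X):
    return cv2.projectPoints(np.array(X,float).reshape(-1,1,3),cv2.Rodrigues(c['R'].astype(float))[0],c['t'].astype(float),c['K'],c['dist'].astype(float))[0][:,0]
E
python3 - <<'E'
from h import *
for n in('top','side','wrist'):
    c=cam(n);save(c,n+'0.png');print(n,-c['R'].T@c['t'],c['R'][2])
print(robot.read_state())
E
```

```text
pics
plant.py
top [0.35007881 0.11857591 1.27087344] [ 0.10171462 -0.02163804 -0.99457827]
side [ 1.03456021 -0.47284844  1.06471839] [-0.4433657   0.46567759 -0.76587939]
wrist [ 0.23912017 -0.55483883  0.38397711] [-0.253797   -0.0728902  -0.96450718]
{'t': 0.15, 'q': array([-1.36940029e+00,  1.30990748e-01,  1.48901552e+00, -3.00376498e-05,
        1.52297442e+00, -8.53564228e-02]), 'dq': array([ 0.00045506, -0.00206864, -0.00306386, -0.00112322, -0.00335701,
        0.00034036]), 'joint_torque': array([ 1.18963555e-03, -5.60475504e+01, -4.92335057e+01,  7.68643641e-02,
        3.06636281e-02, -8.08096843e-05]), 'tool_pos': array([ 0.16966045, -0.5751025 ,  0.23983403]), 'orientation': array([-3.10798738e+00, -4.48692589e-01,  1.73402786e-04]), 'force': array([ 0.6910375 , -0.59984415, -0.68134449]), 'wrist_torque': array([-0.00561269, -0.02118063,  0.00565698]), 'gripper_force': 0.0, 'opening': 0.09319713764414396}
```

View pics/top0.png

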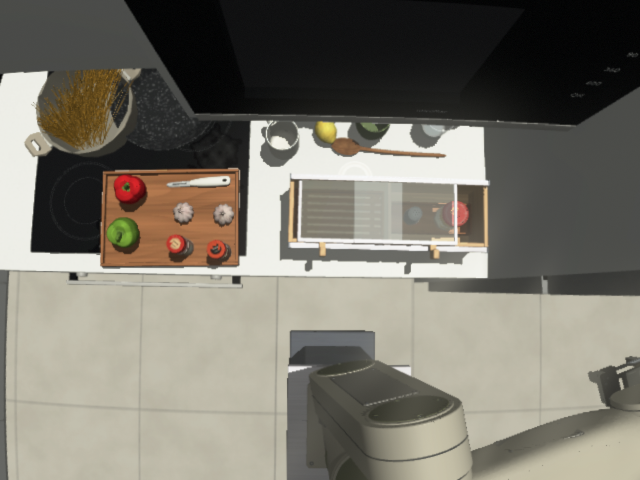

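View pics/side0.png

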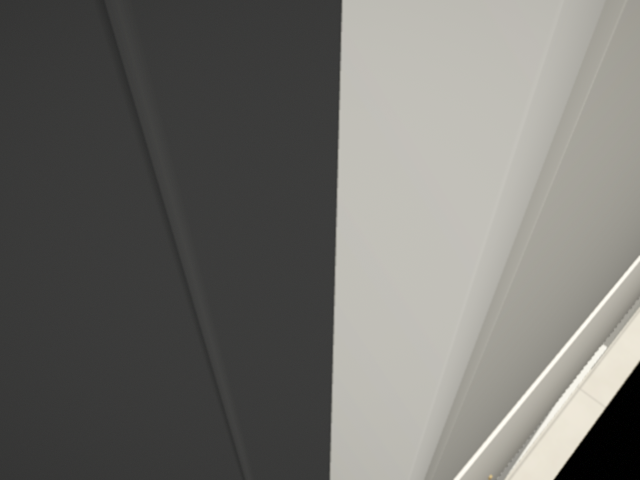

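Top view: serving tray on the left (u 102–239, v 168–266), two garlic bulbs (183,212),(223,214), two spice jars (177,244),(217,250); chest u 290–488, garlic tray in the left half, salt (415,214) and honey (457,213) in the right half; lid pulls at (322,249),(435,252). The side view is blocked by the furniture and useless.

```bash
python3 - <<'E'
from h import *
c=cam('top')
im=c['image'][165:275,280:500,::-1];cv2.imwrite('pics/z1.png',cv2.resize(im,(800,400),interpolation=cv2.INTER_CUBIC))
# chest rim outer corners guess
for uv in [(290,177),(489,180),(290,248),(487,249)]: print(uv,onz(c,*uv,.123))
for uv in [(322,249),(435,252)]: print('pull',onz(c,*uv,.163))
E
```

```text
(no output)
```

View pics/z1.png

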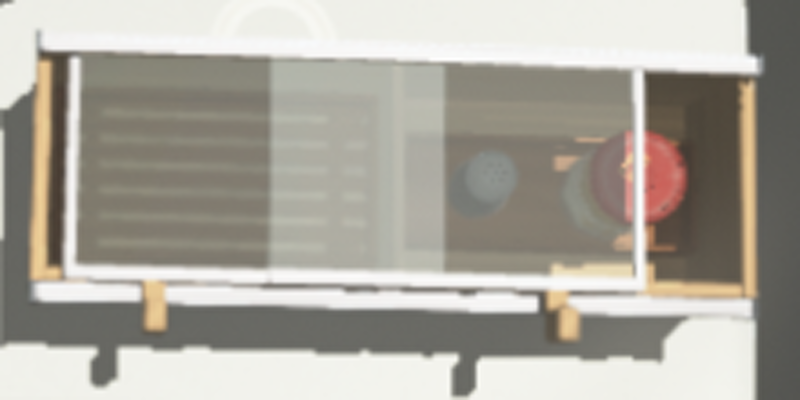

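```bash
cat >> h.py <<'E'
from scipy.spatial.transform import Rotation as Ro
def st():
    s=robot.read_state();R=Ro.from_rotvec(s['orientation']).as_matrix()
    return s,R,np.arctan2(R[1,0],R[0,0])
def plan(x,y,z,yaw=None):
    """print turn (do first), then tool-axes shifts after the turn"""
    s,R,w=st();p=s['tool_pos'];t=0
    if yaw is not None:
        t=(w-yaw+np.pi)%(2*np.pi)-np.pi;R=Ro.from_rotvec(np.array([0,0,-t])).as_matrix()@R
    d=R.T@(np.array([x,y,z])-p)
    print('at',p.round(4),'yaw %.3f'%w,'q6 %.2f'%s['q'][5],'turn %.3f'%t,'shift',d.round(4),'open %.4f'%s['opening'])
E
python3 -c "
from h import *
plan(.2,-.35,.40);plan(.44,-.08,.4);c=cam('wrist');print(c['fx'],c['R'])"
```

```text
at [ 0.1697 -0.5752  0.2399] yaw 0.287 q6 -0.09 turn 0.000 shift [ 0.0928 -0.2076 -0.1598] open 0.0928
at [ 0.1697 -0.5752  0.2399] yaw 0.287 q6 -0.09 turn 0.000 shift [ 0.3994 -0.3987 -0.1596] open 0.0928
412.90433474927465 [[ 0.28171782 -0.95949665 -0.00111687]
 [-0.92534956 -0.27199929  0.26409199]
 [-0.25369917 -0.07336592 -0.96449685]]
```

Careful with the scale: shifts go in shares of 50 mm and turns go in shares of 2 rad. That gives: 0.038 m is 0.76, -0.035 m is -0.7, 0.035 rad / 2 = 0.0175.

Call:
drive_effector([
  [0.093,0.3,-0.7,-0.54,0],
  [0.093,0.3,-0.7,-0.54,0],
  [0.093,0.3,-0.7,-0.54,0],
  [0.093,0.3,-0.7,-0.54,0],
  [0.093,0.3,-0.7,-0.54,0],
  [0.093,0.34,-0.64,-0.5,0],
  [0.093,0.76,-0.48,0,0.0175],
  [0.093,0.76,-0.48,0,0.0175],
  [0.093,0.76,-0.48,0,0.0175],
  [0.093,0.76,-0.48,0,0.0175],
  [0.093,0.76,-0.48,0,0.0175],
  [0.093,0.76,-0.48,0,0.0175],
  [0.093,0.76,-0.48,0,0.0175],
  [0.093,0.76,-0.48,0,0.0175],
  [0.093,0,0,0,0],
  [0.093,0,0,0,0],
], force=20)

```text
t: 1.85
tool_pos: [0.4673, -0.1118, 0.4]
orientation: [-3.141, -0.015, 0.003]
force: [-0.1, -0.7, -0.7]
opening: 0.0928
gripper_force: 0.0
```

```bash
python3 -c "
from h import *
plan(.44,-.08,.4,0.007);c=cam('wrist');save(c,'w1.png')"
```

```text
at [ 0.4673 -0.1118  0.4   ] yaw 0.009 q6 1.22 turn 0.002 shift [-0.0271 -0.032   0.    ] open 0.0928
```

View pics/w1.png

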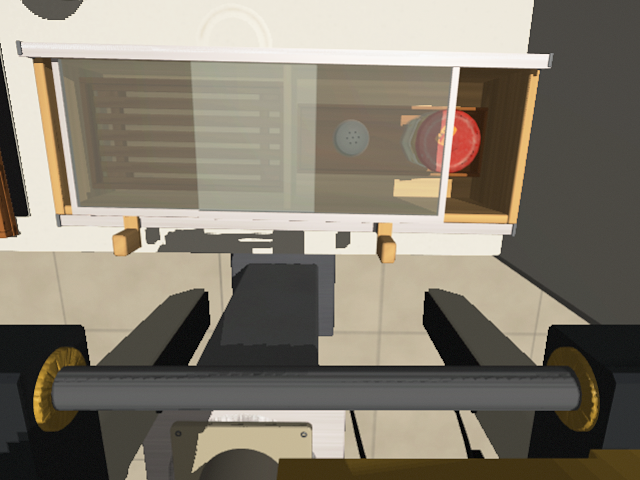

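```bash
python3 -c "
from h import *
c=cam('wrist')
L=onz(c,48,136,.123);Rr=onz(c,529,146,.123);print('walls',L,Rr,L-Rr)
a=onz(c,18,45,.141);b=onz(c,552,56,.141);print('rear',a,b)
for n,u,v,z in [('Lp',122,243,.1595),('Rp',388.5,250,.1665),('honey',449,142,.112),('salt',351,137,.102),('Ledge',67,140,.127),('Redge',450,140,.134)]:print(n,onz(c,u,v,z))
d=cam('top');print(onz(d,457,213,.112))
im=c['image'][205:270,90:420,::-1];cv2.imwrite('pics/z2.png',cv2.resize(im,(800,158),interpolation=cv2.INTER_CUBIC))
"
```

```text
walls [0.53413121 0.15195504 0.123     ] [ 0.52776278 -0.32375482  0.123     ] [0.00636843 0.47570986 0.        ]
rear [0.61277536 0.1543981  0.141     ] [ 0.60700379 -0.32406377  0.141     ]
Lp [0.43520167 0.07426318 0.1595    ]
Rp [ 0.43188998 -0.18203171  0.1665    ]
honey [ 0.53088842 -0.24747039  0.112     ]
salt [ 0.53504961 -0.14857672  0.102     ]
Ledge [0.53052716 0.13149585 0.127     ]
Redge [ 0.53319452 -0.24138456  0.134     ]
[ 0.53235999 -0.24830653  0.112     ]
```

View pics/z2.png

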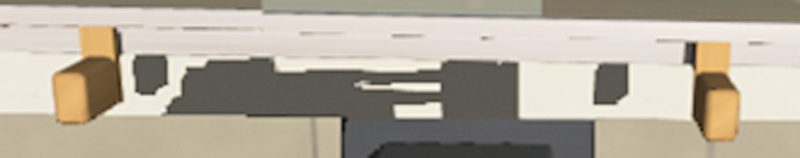

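```bash
python3 -c "
from h import *
c=cam('wrist')
P=[onz(c,120.1,245.8,.1595),onz(c,388.3,251.6,.1665),onz(c,449,142,.112),onz(c,351,137,.102)]
o=np.array([.530,-.0859,0]);R=Ro.from_rotvec([0,0,.0125]).as_matrix()
for p in P:print(p,'chest',R.T@(p-o))
plan(P[1][0],P[1][1],.22,.0125)
"
```

```text
[0.43256157 0.07588483 0.1595    ] chest [-0.09540856  0.16299014  0.1595    ]
[ 0.42990971 -0.18277547  0.1665    ] chest [-0.10129339 -0.09561681  0.1665    ]
[ 0.53056712 -0.24866046  0.112     ] chest [-0.00146738 -0.16275483  0.112     ]
[ 0.53495123 -0.14962069  0.102     ] chest [ 0.00415436 -0.0637776   0.102     ]
at [ 0.4664 -0.1134  0.4011] yaw 0.005 q6 1.22 turn -0.007 shift [-0.0375  0.0688  0.1811] open 0.0932
```

In the tool's units: 0.04 m is 0.8, 0.03 m is 0.6, -0.007 rad / 2 = -0.0035.

Call:
drive_effector([
  [0.07,-0.25,0.46,0.6,0],
  [0.07,-0.25,0.46,0.6,0],
  [0.07,-0.25,0.456,0.6,-0.0035],
  [0.07,0,0,0.8,0],
  [0.07,0,0,0.8,0],
  [0.07,0,0,0.8,0],
  [0.07,0,0,0.6,0],
  [0.07,0,0,0,0],
  [0,0,0,0,0],
  [0,0,0,0,0],
  [0,0,0,0,0],
  [0,0,0,0,0],
  [0,0,0,0,0],
  [0,0,0,0,0],
], force=25)

```text
t: 3.45
tool_pos: [0.4303, -0.1817, 0.161]
orientation: [3.141, 0.022, 0.001]
force: [0.3, -0.5, -0.3]
opening: 0.0269
gripper_force: 0.0
```

In the tool's units: -0.02 m is -0.4, -0.015 m is -0.3.

Call:
drive_effector([
  [0,0,0,0,0],
  [0,0,0,0,0],
  [0,0,0,0,0],
  [0,0,0,0,0],
  [0,0,-0.3,0,0],
  [0,0,-0.4,0,0],
  [0,0,-0.4,0,0],
  [0,0,-0.4,0,0],
  [0,0,-0.4,0,0],
  [0,0,-0.4,0,0],
  [0,0,-0.4,0,0],
  [0,0,-0.2,0,0],
  [0,0,0,0,0],
  [0,0,0,0,0],
], force=25)

```text
t: 4.85
tool_pos: [0.431, -0.0355, 0.1608]
orientation: [-3.141, -0.023, -0.012]
force: [21.0, 1.4, -13.7]
opening: 0.0138
gripper_force: 25.0
```

In the tool's units: -0.002 m is -0.04.

Call:
drive_effector([
  [0,0.04,0,0,0],
  [0,0,-0.04,0,0],
  [0,0,0,0,0],
], force=25)

```text
t: 5.15
tool_pos: [0.4312, -0.0343, 0.1608]
orientation: [3.141, 0.022, 0.005]
force: [8.5, -0.5, -5.8]
opening: 0.0142
gripper_force: 25.0
```

Call:
drive_effector([
  [0.05,0,0,0,0],
  [0.05,0,0,0,0],
  [0.05,0,0,0,0],
  [0.05,0,0,0,0],
  [0.05,0,0,0,0],
  [0.05,0,0,-0.6,0],
  [0.05,0,0,-0.6,0],
  [0.05,0,-0.8,0,0],
  [0.05,0,-0.8,0,0],
  [0.05,0,-0.6,0,0],
], force=25)

```text
t: 6.15
tool_pos: [0.4285, 0.077, 0.2211]
orientation: [-3.141, -0.021, -0.001]
force: [1.0, 0.2, -0.3]
opening: 0.0499
gripper_force: 0.0
```

```bash
python3 -c "
from h import *
c=cam('wrist');save(c,'w2.png');plan(.432,.0759,.158,0)"
```

```text
at [0.4281 0.0802 0.2209] yaw 0.015 q6 1.62 turn 0.015 shift [0.0038 0.0045 0.0629] open 0.0500
```

View pics/w2.png

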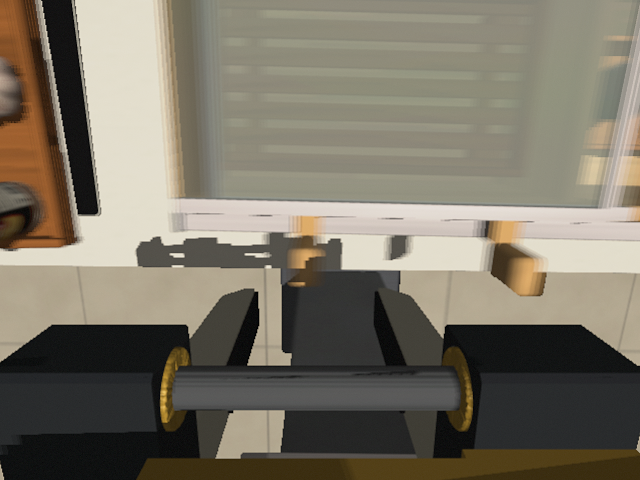

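In the tool's units: 0.037 m is 0.74, 0.03 m is 0.6, 0.015 rad / 2 = 0.0075.

Call:
drive_effector([
  [0.05,0.04,0,0.6,0.0075],
  [0.05,0,0,0.74,0],
  [0.05,0,0,0,0],
  [0,0,0,0,0],
  [0,0,0,0,0],
  [0,0,0,0,0],
  [0,0,0,0,0],
  [0,0,0,0,0],
  [0,0,0,0,0],
  [0,0,-0.16,0,0],
  [0,0,-0.16,0,0],
  [0,0,0,0,0],
], force=25)

```text
t: 7.4
tool_pos: [0.4314, 0.092, 0.1547]
orientation: [-3.141, 0.001, -0.003]
force: [0.8, 2.5, 5.9]
opening: 0.0137
gripper_force: 25.0
```

In the tool's units: -0.002 m is -0.04.

Call:
drive_effector([
  [0,0,-0.04,0,0],
  [0,0,-0.04,0,0],
  [0,0,0,0,0],
], force=25)

```text
t: 7.7
tool_pos: [0.4315, 0.0953, 0.1547]
orientation: [3.141, -0.002, 0.004]
force: [0.4, -0.7, 6.0]
opening: 0.0136
gripper_force: 25.0
```

Call:
drive_effector([
  [0,0,-0.04,0,0],
  [0,0,0,0,0],
], force=25)

```text
t: 7.9
tool_pos: [0.4315, 0.0972, 0.1547]
orientation: [3.141, -0.002, 0.004]
force: [1.0, -0.3, 6.4]
opening: 0.0134
gripper_force: 25.0
```

In the tool's units: -0.002 m is -0.04.

Call:
drive_effector([
  [0,0,-0.04,0,0],
  [0,0,0,0,0],
], force=25)

```text
t: 8.1
tool_pos: [0.4315, 0.0992, 0.1547]
orientation: [3.141, -0.002, 0.004]
force: [0.4, -1.6, 6.1]
opening: 0.0138
gripper_force: 25.0
```

Call:
drive_effector([
  [0,0,-0.04,0,0],
  [0,0,0,0,0],
], force=25)

```text
t: 8.3
tool_pos: [0.4315, 0.0995, 0.1547]
orientation: [3.138, -0.003, 0.003]
force: [0.8, -10.2, 7.2]
opening: 0.0141
gripper_force: 25.0
```

In the tool's units: 0.044 m is 0.88, 0.043 m is 0.86.

Call:
drive_effector([
  [0.05,0,0.04,0,0],
  [0.05,0,0,0,0],
  [0.05,0,0,0,0],
  [0.05,0,0,0,0],
  [0.05,0,0,-0.7,0],
  [0.05,0,0.88,-0.6,0],
  [0.05,0,0.88,0,0],
  [0.05,0,0.86,0,0],
  [0.05,0,0,0.6,0],
  [0.05,0,0,0.56,0],
  [0,0,0,0,0],
  [0,0,0,0,0],
  [0,0,0,0,0],
  [0,0,0,0,0],
  [0,0,0,0,0],
  [0,0,0,0,0],
  [0,0,0,0,0],
], force=25)

```text
t: 10.0
tool_pos: [0.4314, -0.0291, 0.1603]
orientation: [3.141, -0.002, 0.004]
force: [-0.3, -1.2, 6.4]
opening: 0.0136
gripper_force: 25.0
```

Call:
drive_effector([
  [0,0,-0.06,0,0],
  [0,0,0,0,0],
], force=25)

```text
t: 10.2
tool_pos: [0.4314, -0.0284, 0.1603]
orientation: [3.136, -0.003, 0.004]
force: [-0.1, -14.8, 4.5]
opening: 0.014
gripper_force: 25.0
```

Call:
drive_effector([
  [0,0,-0.04,0,0],
  [0,0,0,0,0],
], force=25)

```text
t: 10.4
tool_pos: [0.4314, -0.0283, 0.1603]
orientation: [3.133, -0.004, 0.004]
force: [0.4, -25.3, 3.5]
opening: 0.0138
gripper_force: 25.0
```

In the tool's units: -0.04 m is -0.8, -0.02 m is -0.4.

Call:
drive_effector([
  [0.05,0,0.04,0,0],
  [0.05,0,0,0,0],
  [0.05,0,0,0,0],
  [0.07,0,0,-0.8,0],
  [0.07,0,0.4,-0.8,0],
  [0.07,0,0.4,-0.8,0],
  [0.07,0,0.4,-0.8,0],
  [0.07,0,0.4,-0.8,0],
  [0.07,0,0.4,-0.4,0],
  [0.07,0,0,0,0],
  [0.07,0,0,0,0],
  [0.07,0,0,0,0],
  [0.07,0,0,0,0],
], force=25)

```text
t: 11.7
tool_pos: [0.4299, -0.1249, 0.3771]
orientation: [-3.14, 0.0, 0.004]
force: [0.6, 0.7, 0.4]
opening: 0.0699
gripper_force: 0.0
```

```bash
python3 -c "
from h import *
c=cam('wrist');save(c,'w3.png');np.save('w3.npy',{k:c[k] for k in c},allow_pickle=True);c=cam('top');im=c['image'][165:275,280:500,::-1];save(c,'t3.png');np.save('t3.npy',c,allow_pickle=True)"
```

```text
(no output)
```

View pics/w3.png

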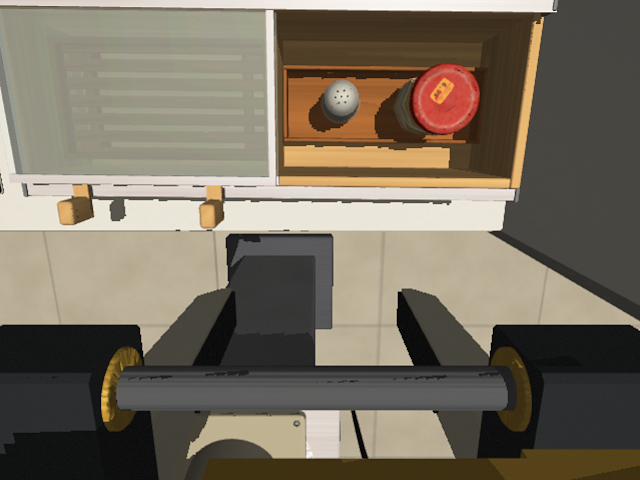

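```bash
python3 -c "
from h import *
c=np.load('w3.npy',allow_pickle=True).item()
hsv=cv2.cvtColor(c['image'],cv2.COLOR_RGB2HSV)
m=(((hsv[...,0]<6)|(hsv[...,0]>172))&(hsv[...,1]>150)&(hsv[...,2]>110)).astype('uint8');m[:, :390]=0;m[200:]=0
cs,_=cv2.findContours(m,0,2);k=max(cs,key=cv2.contourArea);print(cv2.fitEllipse(cv2.convexHull(k)))
print('honey lid hull',cv2.boundingRect(k))
for n,u,v,z in [('salt',343,97,.102),('honey',446,98,.112),('traycornFL',287,139,.040),('RL',287,69,.04),('RR',477,69,.04),('FR',471,141,.04),('wallout far',546,15,.123),('wallout near',520,186,.123),('wallin near',511,186,.123),('Lp',70,212,.1595),('Rp',208,216,.1665),('rail near',516,196,.123)]:print(n,onz(c,u,v,z).round(4))
im=c['image'][0:240,240:560,::-1];cv2.imwrite('pics/z3.png',cv2.resize(im,(800,600),interpolation=cv2.INTER_CUBIC))
"
```

```text
((445.7033996582031, 98.21755981445312), (65.32430267333984, 71.8536148071289), 27.219905853271484)
honey lid hull (413, 63, 67, 71)
salt [ 0.5346 -0.1507  0.102 ]
honey [ 0.5328 -0.2464  0.112 ]
traycornFL [ 0.4947 -0.092   0.04  ]
RL [ 0.568  -0.0935  0.04  ]
RR [ 0.5676 -0.2987  0.04  ]
FR [ 0.4922 -0.2997  0.04  ]
wallout far [ 0.5996 -0.324   0.123 ]
wallout near [ 0.452  -0.3208  0.123 ]
wallin near [ 0.452  -0.3122  0.123 ]
Lp [0.434  0.0939 0.1595]
Rp [ 0.4317 -0.0304  0.1665]
rail near [ 0.4424 -0.3182  0.123 ]
```

View pics/z3.png

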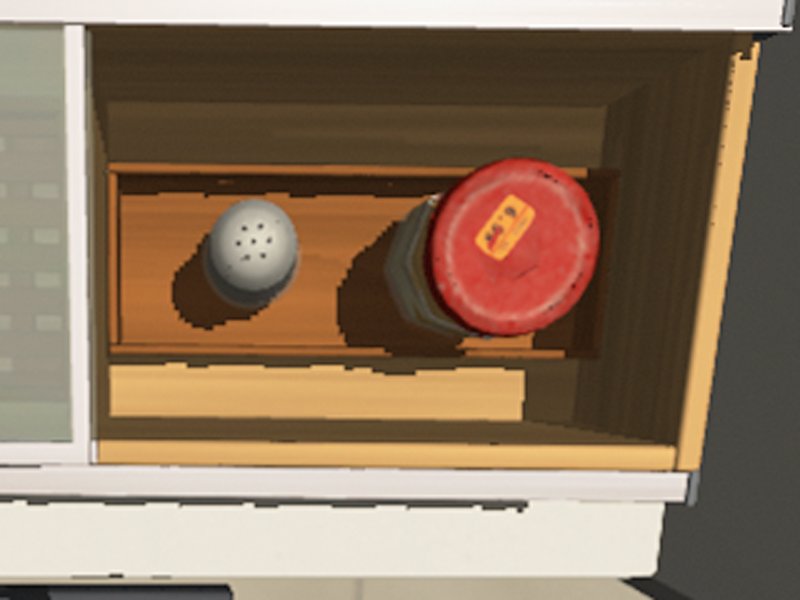

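In the tool's units: -0.143 rad / 2 = -0.0715.

Call:
drive_effector([
  [0.06,0,0,0,-0.0715],
  [0.06,0,0,0,-0.0715],
  [0.06,0,0,0,-0.0715],
  [0.06,0,0,0,-0.0715],
  [0.06,0,0,0,-0.0715],
  [0.06,0,0,0,-0.0715],
  [0.06,0,0,0,-0.0715],
  [0.06,0,0,0,-0.0715],
  [0.06,0,0,0,-0.0715],
  [0.06,0,0,0,-0.0715],
  [0.06,0,0,0,-0.0705],
  [0.06,0,0,0,0],
], force=20)

```text
t: 13.0
tool_pos: [0.4301, -0.1255, 0.3784]
orientation: [-2.219, -2.223, 0.0]
force: [-0.3, -0.9, 0.5]
opening: 0.06
gripper_force: 0.0
```

```bash
python3 -c "
from h import *
plan(.5346,-.149,.20,np.pi/2)"
```

```text
at [ 0.4301 -0.1255  0.3784] yaw 1.573 q6 -0.40 turn 0.002 shift [-0.0236  0.1046  0.1783] open 0.0600
```

In the tool's units: 0.04 m is 0.8, 0.035 m is 0.7, 0.002 rad / 2 = 0.001.

Call:
drive_effector([
  [0.06,-0.16,0.7,0.4,0.001],
  [0.06,-0.16,0.7,0.6,0],
  [0.06,-0.152,0.692,0.6,0],
  [0.06,0,0,0.8,0],
  [0.06,0,0,0.8,0],
  [0.06,0,0,0.8,0],
  [0.06,0,0,0.8,0],
  [0.06,0,0,0.6,0],
  [0.06,0,0,0.36,0],
  [0.06,0,0,0,0],
  [0.04,0,0,0,0],
  [0,0,0,0,0],
  [0,0,0,0,0],
  [0,0,0,0,0],
  [0,0,0,0,0],
], force=8)

```text
t: 14.5
tool_pos: [0.5356, -0.1501, 0.0921]
orientation: [2.224, 2.216, 0.001]
force: [-0.5, -0.4, 3.9]
opening: 0.0338
gripper_force: 7.9
```

```bash
python3 -c "
from h import *
plan(.531,-.115,.094,np.pi/2)"
```

```text
at [ 0.5356 -0.1501  0.0921] yaw 1.568 q6 -0.36 turn -0.003 shift [ 0.0351 -0.0046 -0.0019] open 0.0338
```

In the tool's units: 0.009 m is 0.18, 0.008 m is 0.16.

Call:
drive_effector([
  [0,0,0,-0.1,0],
  [0,0.18,-0.02,0,0],
  [0,0.18,-0.02,0,0],
  [0,0.18,-0.02,0,0],
  [0,0.16,-0.03,0,0],
  [0,0,0,0,0],
  [0,0,0,0,0],
], force=10)

```text
t: 15.2
tool_pos: [0.5304, -0.1143, 0.0958]
orientation: [2.224, 2.219, -0.0]
force: [0.1, -0.7, -1.4]
opening: 0.0335
gripper_force: 9.8
```

```bash
python3 -c "
from h import *
c=cam('wrist');save(c,'w4.png')"
```

```text
(no output)
```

View pics/w4.png

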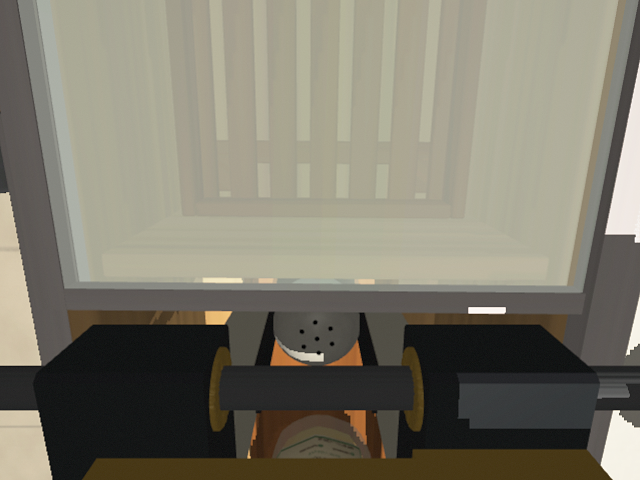

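```bash
python3 -c "
from h import *
c=cam('wrist');s,R,w=st()
p=s['tool_pos'];print(proj(c,[[p[0],p[1],.106]]), onz(c,316,330,.106),onz(c,316,365,.097),onz(c,275,330,.1),onz(c,359,330,.1))"
```

```text
[[318.66419696 343.41795098]] [ 0.5295437  -0.10955512  0.106     ] [ 0.52947126 -0.1291033   0.097     ] [ 0.5142602  -0.11253223  0.1       ] [ 0.54555227 -0.11265417  0.1       ]
```

In the tool's units: -0.04 m is -0.8, -0.03 m is -0.6.

Call:
drive_effector([
  [0,-0.04,0,0.04,0],
  [0,0,0,0.04,0],
  [0,0,0,0,0],
  [0.06,0,0,0,0],
  [0.06,0,0,0,0],
  [0.06,0,0,0,0],
  [0.06,0,0,0,0],
  [0.08,0,0,-0.6,0],
  [0.08,0,0,-0.6,0],
  [0.08,0,0,-0.4,0],
  [0.08,-0.6,0,0,0],
  [0.08,-0.8,0,0,0],
  [0.08,-0.8,0,0,0],
  [0.08,-0.38,0.05,0,0],
  [0.08,0,0,0,0],
  [0.08,0,0,0,0],
  [0.08,0,0,0,0],
], force=10)

```text
t: 17.0
tool_pos: [0.5326, -0.2444, 0.1715]
orientation: [-2.223, -2.218, -0.0]
force: [-0.9, -0.2, 0.1]
opening: 0.0803
gripper_force: 0.0
```

```bash
python3 -c "
from h import *
c=cam('wrist');save(c,'w5.png');plan(.5328,-.2445,.098,np.pi/2)"
```

```text
at [ 0.5326 -0.2443  0.1717] yaw 1.569 q6 -0.52 turn -0.002 shift [-0.0002  0.0002  0.0737] open 0.0797
```

View pics/w5.png

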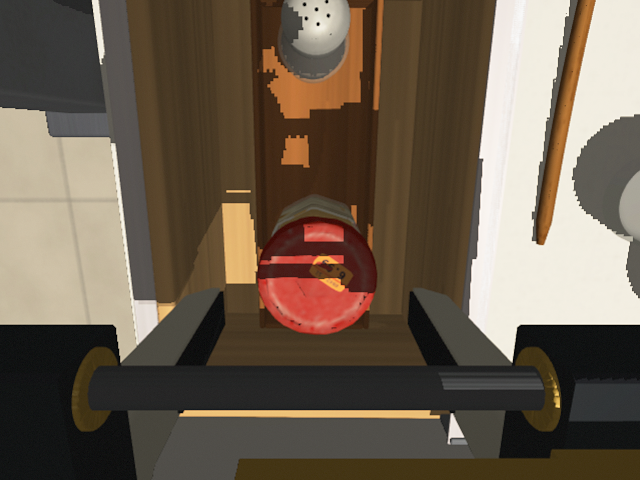

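In the tool's units: 0.025 m is 0.5, 0.0237 m is 0.474.

```bash
python3 -c "
from h import *
c=cam('wrist');print(onz(c,317,275,.112))"
```

```text
[ 0.532247  -0.2430103  0.112    ]
```

Call:
drive_effector([
  [0.08,0,0,0.5,0],
  [0.08,0,0,0.5,0],
  [0.08,0,0,0.474,0],
  [0.08,0,0,0,0],
  [0,0,0,0,0],
  [0,0,0,0,0],
  [0,0,0,0,0],
  [0,0,0,0,0],
  [0,0,0,0,0],
  [0,0,0,0,0],
], force=25)

```text
t: 18.1
tool_pos: [0.5335, -0.2463, 0.1001]
orientation: [2.223, 2.216, 0.001]
force: [-2.1, 1.3, 6.8]
opening: 0.0641
gripper_force: 25.0
```

In the tool's units: -0.009 m is -0.18, -0.008 m is -0.16.

Call:
drive_effector([
  [0,0,0,-0.08,0],
  [0,-0.18,0,0,0],
  [0,-0.18,-0.02,0,0],
  [0,-0.16,-0.02,0,0],
  [0,-0.04,0,0,0],
  [0,0,0,0,0],
  [0,0,0,0,0],
], force=25)

```text
t: 18.8
tool_pos: [0.5303, -0.2737, 0.1018]
orientation: [-2.225, -2.218, 0.0]
force: [-0.5, 0.1, -5.1]
opening: 0.0641
gripper_force: 25.0
```

In the tool's units: -0.04 m is -0.8, 0.002 m is 0.04.

Call:
drive_effector([
  [0,-0.02,0,0.04,0],
  [0,0,0,0.04,0],
  [0,0,0,0,0],
  [0.08,0,0,0,0],
  [0.08,0,0,0,0],
  [0.08,0,0,0,0],
  [0.08,0,0,0,0],
  [0.08,0,0,-0.8,0],
  [0.08,0,0,-0.8,0],
  [0.08,0.8,0,-0.8,0],
  [0.08,0.8,0,-0.8,0],
  [0.08,0,0,-0.8,0],
  [0.08,0,0,-0.8,0],
  [0.08,0,0,0,0],
  [0.08,0,0,0,0],
  [0.08,0,0,0,0],
], force=25)

```text
t: 20.4
tool_pos: [0.5302, -0.2039, 0.3272]
orientation: [-2.223, -2.216, 0.001]
force: [-0.7, 1.1, -0.6]
opening: 0.0796
gripper_force: 0.0
```

```bash
python3 -c "
from h import *
c=cam('wrist');save(c,'w6.png');print(robot.read_state()['tool_pos'])
hsv=cv2.cvtColor(c['image'],cv2.COLOR_RGB2HSV)
m=(((hsv[...,0]<6)|(hsv[...,0]>172))&(hsv[...,1]>150)&(hsv[...,2]>60)).astype('uint8')
cs,_=cv2.findContours(m,0,2);k=max(cs,key=cv2.contourArea);e=cv2.fitEllipse(cv2.convexHull(k));print(e,onz(c,*e[0],.112))
t=cam('top');np.save('t6.npy',t,allow_pickle=True);im=t['image'][160:275,95:245,::-1]
a=cv2.resize(im,(780,598),interpolation=cv2.INTER_CUBIC);cv2.imwrite('pics/z6.png',a)
"
```

```text
[ 0.52998957 -0.20381982  0.32667111]
((316.2582702636719, 289.17559814453125), (66.5614242553711, 68.09497833251953), 92.48829650878906) [ 0.52881765 -0.27091668  0.112     ]
```

View pics/w6.png

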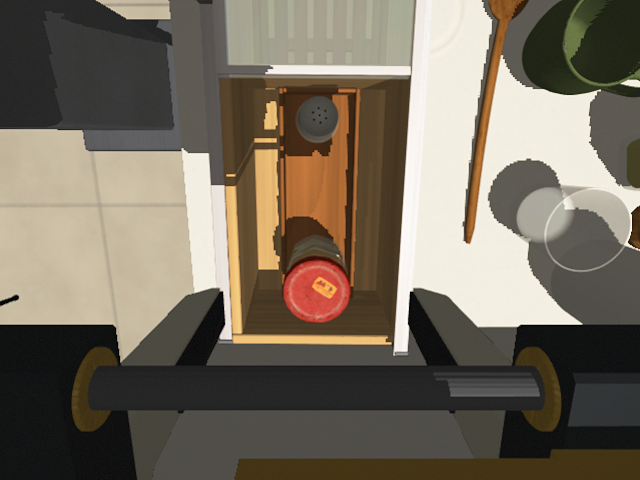

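```bash
python3 -c "
from h import *
t=np.load('t6.npy',allow_pickle=True).item()
hsv=cv2.cvtColor(t['image'],cv2.COLOR_RGB2HSV)
m=(((hsv[...,0]<8)|(hsv[...,0]>170))&(hsv[...,1]>150)&(hsv[...,2]>90)).astype('uint8')
cs,_=cv2.findContours(m,0,2)
for k in cs:
  x,y,w,h=cv2.boundingRect(k)
  if cv2.contourArea(k)>60 and 95<x<245: print('red',x,y,w,h,onz(t,x+w/2-.5,y+h/2-.5,.122).round(4))
m=((hsv[...,1]<70)&(hsv[...,2]>110)).astype('uint8')
cs,_=cv2.findContours(m[:,105:236],0,2)
for k in cs:
  x,y,w,h=cv2.boundingRect(k);x+=105
  if cv2.contourArea(k)>60 and y>168 and y<262: print('pale',x,y,w,h,onz(t,x+w/2-.5,y+h/2-.5,.04).round(4))
print('tray corners',[onz(t,*p,.03).round(3) for p in[(102,172),(239,168),(102,267),(239,266)]])
c=cam('wrist');print(onz(c,319,115,.102));plan(.45,.30,.33)
"
```

```text
red 207 240 19 19 [0.4364 0.3283 0.122 ]
red 166 234 20 19 [0.4492 0.4252 0.122 ]
red 113 175 32 27 [0.5804 0.5468 0.122 ]
pale 214 204 20 19 [0.5343 0.3271 0.04  ]
pale 174 203 19 19 [0.5356 0.4311 0.04  ]
pale 167 176 64 11 [0.6163 0.3945 0.04  ]
tray corners [array([0.641, 0.656, 0.03 ]), array([0.654, 0.293, 0.03 ]), array([0.392, 0.641, 0.03 ]), array([0.401, 0.285, 0.03 ])]
[ 0.53133015 -0.11598776  0.102     ]
at [ 0.53   -0.2039  0.3268] yaw 1.567 q6 -0.45 turn 0.000 shift [ 0.5036 -0.0817 -0.0023] open 0.0802
```

In the tool's units: 0.045 m is 0.9, 0.04 m is 0.8.

Call:
drive_effector([
  [0.08,0.4,0,0,0],
  [0.08,0.9,-0.2,0,0],
  [0.08,0.9,-0.2,0,0],
  [0.08,0.9,-0.2,0,0],
  [0.08,0.9,-0.2,0,0],
  [0.08,0.9,-0.2,0,0],
  [0.08,0.9,-0.2,0,0],
  [0.08,0.9,-0.2,0,0],
  [0.08,0.9,0,0,0],
  [0.08,0.9,0,0,0],
  [0.08,0.8,0,0,0],
  [0.08,0.4,0,0,0],
  [0.08,0,0,0,0],
  [0.08,0,0,0,0],
  [0.08,0,0,0,0],
  [0.08,0,0,0,0],
])

```text
t: 22.15
tool_pos: [0.4623, 0.2801, 0.3288]
orientation: [2.226, 2.216, -0.0]
force: [-0.2, 1.8, -0.4]
opening: 0.08
gripper_force: 0.0
```

```bash
cat > look.py <<'E'
from h import *
c=cam('wrist');save(c,'w7.png');print(robot.read_state()['tool_pos'].round(4))
hsv=cv2.cvtColor(c['image'],cv2.COLOR_RGB2HSV)
m=(((hsv[...,0]<8)|(hsv[...,0]>170))&(hsv[...,1]>150)&(hsv[...,2]>90)).astype('uint8')
p=((hsv[...,1]<75)&(hsv[...,2]>110)).astype('uint8')
for n,mm,z in(('red',m,.120),('pale',p,.037)):
  mm=cv2.morphologyEx(mm,cv2.MORPH_OPEN,np.ones((3,3)))
  for k in cv2.findContours(mm,0,2)[0]:
    x,y,w,h=cv2.boundingRect(k)
    if cv2.contourArea(k)>300:
      q=onz(c,x+w/2-.5,y+h/2-.5,z)
      if .38<q[0]<.66 and .28<q[1]<.62: print(n,(x,y,w,h),q.round(4))
E
python3 look.py
```

```text
[0.4624 0.2802 0.3289]
red (271, 5, 56, 64) [0.4487 0.4252 0.12  ]
pale (361, 133, 48, 51) [0.5326 0.3273 0.037 ]
pale (403, 55, 50, 56) [0.5723 0.4001 0.037 ]
pale (456, 0, 23, 169) [0.6114 0.3985 0.037 ]
pale (0, 0, 640, 366) [0.4653 0.3025 0.037 ]
```

View pics/w7.png

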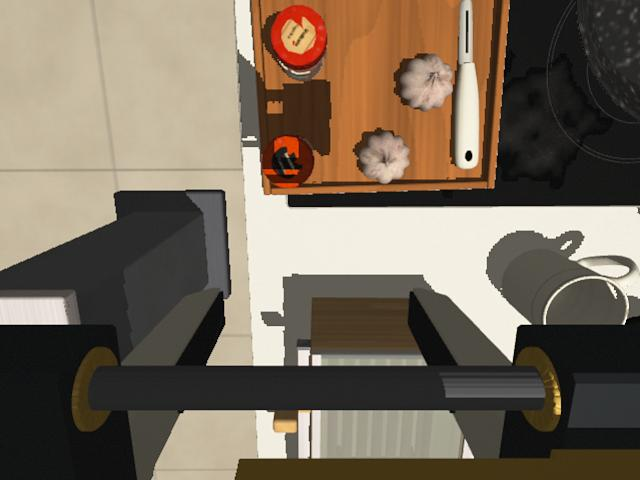

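```bash
python3 -c "
from h import *
c=cam('wrist');q=onz(c,288.5,160.5,.12);print(q);plan(q[0],q[1],.111,np.pi/2)"
```

```text
[0.43873897 0.33076203 0.12      ]
at [0.4624 0.2803 0.329 ] yaw 1.566 q6 0.45 turn -0.004 shift [ 0.0505 -0.0237  0.218 ] open 0.0803
```

In the tool's units: 0.04 m is 0.8, 0.025 m is 0.5, -0.004 rad / 2 = -0.002.

Call:
drive_effector([
  [0.07,0.5,-0.25,0,-0.002],
  [0.07,0.48,-0.25,0.36,0],
  [0.07,0,0,0.8,0],
  [0.07,0,0,0.8,0],
  [0.07,0,0,0.8,0],
  [0.07,0,0,0.8,0],
  [0.07,0,0,0.6,0],
  [0.07,0,0,0.2,0],
  [0.07,0,0,0,0],
  [0,0,0,0,0],
  [0,0,0,0,0],
  [0,0,0,0,0],
  [0,0,0,0,0],
  [0,0,0,0,0],
  [0,0,0,0,0],
], force=15)

```text
t: 23.75
tool_pos: [0.438, 0.3308, 0.1122]
orientation: [2.22, 2.222, 0.004]
force: [-1.1, 0.3, 6.8]
opening: 0.0443
gripper_force: 15.0
```

Careful with the scale: shifts go in shares of 50 mm and turns go in shares of 2 rad. That gives: -0.045 m is -0.9, -0.04 m is -0.8.

Call:
drive_effector([
  [0,0,0,-0.2,0],
  [0,0,0,-0.6,0],
  [0,0,0,-0.8,0],
  [0,0,0,-0.8,0],
  [0,0,0,-0.8,0],
  [0,0,0,-0.4,0],
  [0,-0.4,0.06,0,0],
  [0,-0.8,0.2,0,0],
  [0,-0.9,0.2,0,0],
  [0,-0.9,0.2,0,0],
  [0,-0.9,0.2,0,0],
  [0,-0.9,0.2,0,0],
  [0,-0.9,0.2,0,0],
  [0,-0.9,0.2,0,0],
  [0,-0.9,0.2,0,0],
  [0,-0.9,0.2,0,0],
  [0,-0.8,0,0,0],
  [0,-0.5,0,0,0],
  [0,0,0,0,0],
  [0,0,0,0,0],
])

```text
t: 25.75
tool_pos: [0.5303, -0.1549, 0.2909]
orientation: [-2.221, -2.22, -0.0]
force: [0.0, -0.3, 0.0]
opening: 0.0439
gripper_force: 15.0
```

```bash
python3 -c "
from h import *
plan(.531,-.1625,.13,np.pi/2)"
```

```text
at [ 0.5303 -0.1549  0.2909] yaw 1.570 q6 -0.38 turn -0.000 shift [-0.0077  0.0007  0.1609] open 0.0439
```

In the tool's units: 0.03 m is 0.6, 0.02 m is 0.4.

Call:
drive_effector([
  [0,-0.154,0.014,0.4,0],
  [0,0,0,0.6,0],
  [0,0,0,0.6,0],
  [0,0,0,0.6,0],
  [0,0,0,0.6,0],
  [0,0,0,0.4,0],
  [0,0,0,0,0],
])

```text
t: 26.45
tool_pos: [0.5291, -0.1599, 0.1274]
orientation: [-2.214, -2.22, 0.004]
force: [-0.4, 0.0, -0.9]
opening: 0.0442
gripper_force: 15.0
```

Call:
drive_effector([
  [0,0,0,0.2,0],
  [0,0,0,0.1,0],
  [0,0,0,0,0],
])

```text
t: 26.75
tool_pos: [0.5315, -0.1621, 0.116]
orientation: [2.22, 2.223, 0.0]
force: [-0.5, -0.9, -0.7]
opening: 0.0443
gripper_force: 15.0
```

Call:
drive_effector([
  [0,0,0,0.06,0],
  [0,0,0,0,0],
])

```text
t: 26.95
tool_pos: [0.5316, -0.1625, 0.1131]
orientation: [2.22, 2.222, 0.0]
force: [-0.4, 0.6, -0.7]
opening: 0.0442
gripper_force: 15.0
```

In the tool's units: 0.003 m is 0.06.

Call:
drive_effector([
  [0,0,0,0.06,0],
  [0,0,0,0,0],
])

```text
t: 27.15
tool_pos: [0.5323, -0.1629, 0.1115]
orientation: [2.219, 2.221, 0.001]
force: [-2.0, 0.8, 7.9]
opening: 0.0444
gripper_force: 15.0
```

Call:
drive_effector([
  [0,0,0,0.05,0],
  [0,0,0,0,0],
])

```text
t: 27.35
tool_pos: [0.5329, -0.1633, 0.1104]
orientation: [2.218, 2.22, 0.002]
force: [-5.4, 0.3, 14.7]
opening: 0.044
gripper_force: 15.0
```

In the tool's units: 0.045 m is 0.9, -0.04 m is -0.8.

Call:
drive_effector([
  [0,0,0,-0.06,0],
  [0.065,0,0,0,0],
  [0.065,0,0,0,0],
  [0.065,0,0,0,0],
  [0.065,0,0,0,0],
  [0.07,0,0,-0.6,0],
  [0.07,0,0,-0.8,0],
  [0.07,0,0,-0.8,0],
  [0.07,0,0,-0.8,0],
  [0.07,0.6,0,-0.6,0],
  [0.07,0.9,0,0,0],
  [0.07,0.9,-0.2,0,0],
  [0.07,0.9,-0.2,0,0],
  [0.07,0.9,-0.2,0,0],
  [0.07,0.9,-0.2,0,0],
  [0.07,0.9,-0.2,0,0],
  [0.07,0.9,-0.2,0,0],
  [0.07,0.9,-0.2,0,0],
  [0.07,0.9,-0.2,0,0],
])

```text
t: 29.25
tool_pos: [0.4501, 0.2743, 0.2903]
orientation: [2.22, 2.223, 0.0]
force: [1.6, -0.2, -0.5]
opening: 0.0697
gripper_force: 0.0
```

Call:
drive_effector([
  [0.07,0.6,0,0,0],
  [0.07,0,0,0,0],
  [0.07,0,0,0,0],
  [0.07,0,0,0,0],
])

```text
t: 29.65
tool_pos: [0.451, 0.3017, 0.2901]
orientation: [2.221, 2.222, -0.001]
force: [1.1, -0.5, 0.1]
opening: 0.0699
gripper_force: 0.0
```

```bash
python3 -c "
from h import *
plan(.449,.4255,.111,np.pi/2)
t=cam('top');np.save('t8.npy',t,allow_pickle=True)
hsv=cv2.cvtColor(t['image'],cv2.COLOR_RGB2HSV)
m=(((hsv[...,0]<8)|(hsv[...,0]>170))&(hsv[...,1]>140)&(hsv[...,2]>80)).astype('uint8')
for k in cv2.findContours(m,0,2)[0]:
  x,y,w,h=cv2.boundingRect(k)
  if cv2.contourArea(k)>60: print(x,y,w,h,onz(t,x+w/2-.5,y+h/2-.5,.118).round(4))
"; python3 look.py
```

```text
at [0.451  0.3017 0.2901] yaw 1.571 q6 0.49 turn 0.000 shift [ 0.1239 -0.002   0.1791] open 0.0699
415 204 18 18 [ 0.5311 -0.1638  0.118 ]
113 175 26 15 [0.5959 0.5568 0.118 ]
[0.4512 0.3014 0.2904]
red (282, 23, 62, 69) [0.448  0.4256 0.12  ]
pale (376, 157, 52, 54) [0.5322 0.3273 0.037 ]
pale (423, 74, 54, 59) [0.5721 0.4003 0.037 ]
pale (478, 7, 26, 188) [0.6092 0.4024 0.037 ]
pale (0, 0, 640, 366) [0.4537 0.3284 0.037 ]
```

In the tool's units: 0.045 m is 0.9, 0.04 m is 0.8.

Call:
drive_effector([
  [0.07,0.6,-0.05,0,0],
  [0.07,0.9,0,0,0],
  [0.07,0.9,0,0,0],
  [0.07,0.08,0,0.4,0],
  [0.07,0,0,0.8,0],
  [0.07,0,0,0.8,0],
  [0.07,0,0,0.8,0],
  [0.07,0,0,0.6,0],
  [0.07,0,0,0.18,0],
  [0.07,0,0,0,0],
  [0,0,0,0,0],
  [0,0,0,0,0],
  [0,0,0,0,0],
  [0,0,0,0,0],
  [0,0,0,0,0],
  [0,0,0,0,0],
], force=15)

```text
t: 31.35
tool_pos: [0.449, 0.4272, 0.1129]
orientation: [2.22, 2.222, 0.004]
force: [-0.6, -0.3, 6.0]
opening: 0.0443
gripper_force: 15.0
```

```bash
python3 -c "
from h import *
plan(.531,-.2135,.292,np.pi/2)"
```

```text
at [0.449  0.4272 0.1129] yaw 1.572 q6 0.68 turn 0.001 shift [-0.6404  0.0824 -0.1799] open 0.0443
```

In the tool's units: -0.045 m is -0.9, -0.04 m is -0.8.

Call:
drive_effector([
  [0,0,0,-0.2,0],
  [0,0,0,-0.6,0],
  [0,0,0,-0.8,0],
  [0,0,0,-0.8,0],
  [0,0,0,-0.8,0],
  [0,-0.2,0,-0.4,0],
  [0,-0.6,0.04,0,0],
  [0,-0.9,0.2,0,0],
  [0,-0.9,0.2,0,0],
  [0,-0.9,0.2,0,0],
  [0,-0.9,0.2,0,0],
  [0,-0.9,0.2,0,0],
  [0,-0.9,0.2,0,0],
  [0,-0.9,0.2,0,0],
  [0,-0.9,0.2,0,0],
  [0,-0.9,0,0,0],
  [0,-0.9,0,0,0],
  [0,-0.9,0,0,0],
  [0,-0.9,0,0,0],
  [0,-0.9,0,0,0],
])

```text
t: 33.35
tool_pos: [0.5304, -0.2001, 0.2918]
orientation: [2.22, 2.223, 0.0]
force: [0.5, 1.2, -0.3]
opening: 0.044
gripper_force: 15.0
```

Call:
drive_effector([
  [0,-0.8,0,0,0],
  [0,-0.36,0,0,0],
  [0,0,0,0,0],
  [0,0,0,0,0],
  [0,0,0,0,0],
])

```text
t: 33.85
tool_pos: [0.5312, -0.255, 0.2915]
orientation: [-2.219, -2.224, -0.001]
force: [-0.3, -0.8, -1.0]
opening: 0.0439
gripper_force: 15.0
```

```bash
python3 -c "
from h import *
plan(.531,-.2115,.145,np.pi/2)
c=cam('wrist');cv2.imwrite('pics/z9.png',c['image'][:,:,::-1])
hsv=cv2.cvtColor(c['image'],cv2.COLOR_RGB2HSV)
m=(((hsv[...,0]<8)|(hsv[...,0]>170))&(hsv[...,1]>140)&(hsv[...,2]>60)).astype('uint8')
for k in cv2.findContours(m,0,2)[0]:
  x,y,w,h=cv2.boundingRect(k)
  if cv2.contourArea(k)>200: print(x,y,w,h,onz(c,x+w/2-.5,y+h/2-.5,.118).round(4),onz(c,x+w/2-.5,y+h/2-.5,.298).round(4))
"
```

```text
at [ 0.5312 -0.255   0.2915] yaw 1.573 q6 -0.54 turn 0.002 shift [ 0.0434 -0.0002  0.1465] open 0.0439
259 264 116 102 [ 0.5308 -0.3284  0.118 ] [ 0.5304 -0.2455  0.298 ]
276 209 77 48 [ 0.5287 -0.258   0.118 ] [ 0.5295 -0.215   0.298 ]
286 98 60 41 [ 0.5298 -0.1715  0.118 ] [ 0.53   -0.1775  0.298 ]
```

View pics/z9.png

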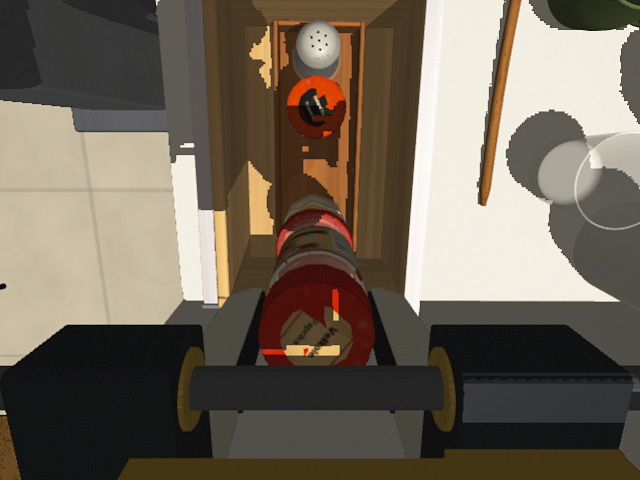

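```bash
python3 -c "
from h import *
c=cam('wrist')
for n,u,v,z in[('jar1 centre',317,107,.118),('jar1 -y edge',317,138,.118),('jar1 +y edge',317,76,.118),('honey +y edge',315,209,.112),('held -y edge of cap',317,366,.297),('held +y',317,275,.297)]:print(n,onz(c,u,v,z).round(4))
s=robot.read_state();print(s['tool_pos'])"
```

```text
jar1 centre [ 0.531  -0.1638  0.118 ]
jar1 -y edge [ 0.531  -0.1857  0.118 ]
jar1 +y edge [ 0.5309 -0.1427  0.118 ]
honey +y edge [ 0.5296 -0.2403  0.112 ]
held -y edge of cap [ 0.5307 -0.2671  0.297 ]
held +y [ 0.5306 -0.2307  0.297 ]
[ 0.53127234 -0.25493858  0.29157099]
```

In the tool's units: 0.03 m is 0.6, 0.0225 m is 0.45, 0.002 rad / 2 = 0.001.

Call:
drive_effector([
  [0,0.4,0,0,0.001],
  [0,0.45,0,0,0],
  [0,0,0,0.4,0],
  [0,0,0,0.6,0],
  [0,0,0,0.6,0],
  [0,0,0,0.6,0],
  [0,0,0,0.6,0],
  [0,0,0,0.2,0],
  [0,0,0,0,0],
  [0,0,0,0,0],
])

```text
t: 34.95
tool_pos: [0.5318, -0.2138, 0.1429]
orientation: [2.221, 2.22, 0.001]
force: [0.1, -0.5, -0.1]
opening: 0.0442
gripper_force: 15.0
```

Call:
drive_effector([
  [0,0,0,0.2,0],
  [0,0,0,0.2,0],
  [0,0,0,0.1,0],
  [0,0,0,0,0],
])

```text
t: 35.35
tool_pos: [0.5301, -0.2135, 0.115]
orientation: [-2.221, -2.219, 0.001]
force: [0.3, 0.3, -2.1]
opening: 0.0445
gripper_force: 15.0
```

Call:
drive_effector([
  [0,0,0,0.06,0],
  [0,0,0,0,0],
])

```text
t: 35.55
tool_pos: [0.5308, -0.2139, 0.1131]
orientation: [-2.222, -2.22, 0.0]
force: [-1.1, 0.2, -1.4]
opening: 0.044
gripper_force: 15.0
```

In the tool's units: 0.002 m is 0.04.

Call:
drive_effector([
  [0,0,0,0.04,0],
  [0,0,0,0,0],
])

```text
t: 35.75
tool_pos: [0.5315, -0.2143, 0.1126]
orientation: [2.221, 2.219, 0.001]
force: [-1.8, 0.8, 5.0]
opening: 0.0438
gripper_force: 15.0
```

Call:
drive_effector([
  [0.065,0,0,0,0],
  [0.065,0,0,0,0],
  [0.065,0,0,0,0],
  [0.065,0,0,0,0],
  [0.065,0,0,-0.6,0],
  [0.065,0,0,-0.8,0],
  [0.065,0,0,-0.8,0],
  [0.065,0.6,-0.2,-0.8,0],
  [0.065,0.8,-0.2,-0.8,0],
  [0.065,0.6,-0.2,0,0],
  [0.065,0,0,0,0],
  [0.065,0,0,0,0],
  [0.065,0,0,0,0],
])

```text
t: 37.05
tool_pos: [0.5023, -0.1202, 0.2945]
orientation: [-2.222, -2.219, 0.001]
force: [0.3, 0.1, 0.1]
opening: 0.0647
gripper_force: 0.0
```

```bash
python3 -c "
from h import *
c=cam('wrist');save(c,'w10.png')
print(robot.read_state()['tool_pos'])
hsv=cv2.cvtColor(c['image'],cv2.COLOR_RGB2HSV)
m=(((hsv[...,0]<10)|(hsv[...,0]>170))&(hsv[...,1]>120)&(hsv[...,2]>60)).astype('uint8')
m=cv2.morphologyEx(m,cv2.MORPH_CLOSE,np.ones((5,5)))
for k in cv2.findContours(m,0,2)[0]:
  x,y,w,h=cv2.boundingRect(k)
  if cv2.contourArea(k)>300: print(x,y,w,h,onz(c,x+w/2-.5,y+h/2-.5,.118).round(4))
plan(.4314,-.0285,.23,0)
"
```

```text
[ 0.5023495  -0.12035847  0.2943408 ]
321 410 52 11 [ 0.5284 -0.2942  0.118 ]
321 247 58 119 [ 0.5292 -0.1875  0.118 ]
at [ 0.5023 -0.1204  0.2943] yaw 1.569 q6 -0.33 turn 1.569 shift [-0.071  -0.0918  0.0645] open 0.0651
```

In the tool's units: -0.041 m is -0.82, -0.04 m is -0.8, 0.143 rad / 2 = 0.0715.

Call:
drive_effector([
  [0.06,0,0,0,0.0715],
  [0.06,0,0,0,0.0715],
  [0.06,0,0,0,0.0715],
  [0.06,0,0,0,0.0715],
  [0.06,0,0,0,0.0715],
  [0.06,0,0,0,0.0715],
  [0.06,0,0,0,0.0715],
  [0.06,0,0,0,0.0715],
  [0.06,0,0,0,0.0715],
  [0.06,0,0,0,0.0715],
  [0.06,-0.6,-0.64,0,0.0695],
  [0.06,-0.82,-0.8,0,0],
  [0.06,0,-0.396,0.6,0],
  [0.06,0,0,0.8,0],
  [0.06,0,0,0.8,0],
  [0.06,0,0,0.48,0],
  [0.03,0,0,0,0],
  [0,0,0,0,0],
], force=25)

```text
t: 38.9
tool_pos: [0.4324, -0.038, 0.1614]
orientation: [-3.141, 0.0, 0.002]
force: [0.3, -0.1, 0.3]
opening: 0.0481
gripper_force: 0.0
```

```bash
python3 -c "
from h import *
plan(.4314,-.0285,.16,0)
t=cam('top');
hsv=cv2.cvtColor(t['image'],cv2.COLOR_RGB2HSV)
m=(((hsv[...,0]<8)|(hsv[...,0]>170))&(hsv[...,1]>140)&(hsv[...,2]>80)).astype('uint8')
for k in cv2.findContours(m,0,2)[0]:
  x,y,w,h=cv2.boundingRect(k)
  if cv2.contourArea(k)>60: print(x,y,w,h,onz(t,x+w/2-.5,y+h/2-.5,.118).round(4))
cv2.imwrite('pics/z10.png',cv2.resize(t['image'][165:275,280:500,::-1],(800,400),interpolation=cv2.INTER_CUBIC))
"
```

```text
at [ 0.4324 -0.038   0.1614] yaw -0.000 q6 1.37 turn -0.000 shift [-0.001  -0.0095  0.0014] open 0.0481
113 175 32 27 [0.5812 0.5483 0.118 ]
```

In the tool's units: 0.02 m is 0.4, 0.01 m is 0.2.

Call:
drive_effector([
  [0.04,-0.02,-0.18,0,0],
  [0,0,0,0,0],
  [0,0,0,0,0],
  [0,0,0,0,0],
  [0,0,0,0,0],
  [0,0,0,0,0],
  [0,0,0.2,0,0],
  [0,0,0.4,0,0],
  [0,0,0.4,0,0],
  [0,0,0.4,0,0],
  [0,0,0.4,0,0],
  [0,0,0.4,0,0],
  [0,0,0.4,0,0],
  [0,0,0.4,0,0],
  [0,0,0.4,0,0],
  [0,0,0.4,0,0],
  [0,0,0.4,0,0],
  [0,0,0.2,0,0],
  [0,0,0,0,0],
  [0,0,0,0,0],
], force=25)

```text
t: 40.95
tool_pos: [0.4294, -0.2504, 0.1616]
orientation: [3.141, -0.002, -0.006]
force: [-13.0, -2.0, 10.3]
opening: 0.014
gripper_force: 25.0
```

In the tool's units: 0.004 m is 0.08, -0.0025 m is -0.05.

Call:
drive_effector([
  [0,-0.05,0.08,0,0],
  [0,0,0.08,0,0],
  [0,0,0,0,0],
], force=25)

```text
t: 41.25
tool_pos: [0.4291, -0.2576, 0.1617]
orientation: [3.141, 0.0, 0.001]
force: [-1.0, -1.7, 3.5]
opening: 0.0136
gripper_force: 25.0
```

Call:
drive_effector([
  [0,0,0.06,0,0],
  [0,0,0,0,0],
], force=25)

```text
t: 41.45
tool_pos: [0.4291, -0.26, 0.1616]
orientation: [3.141, 0.001, -0.0]
force: [-0.8, -0.3, 5.3]
opening: 0.0143
gripper_force: 25.0
```

Call:
drive_effector([
  [0,0,0.04,0,0],
  [0,0,0,0,0],
], force=25)

```text
t: 41.65
tool_pos: [0.4292, -0.2607, 0.1616]
orientation: [-3.14, -0.002, 0.001]
force: [-2.2, 6.0, 8.5]
opening: 0.0137
gripper_force: 25.0
```

In the tool's units: -0.045 m is -0.9, 0.001 m is 0.02.

Call:
drive_effector([
  [0.05,0,0,0,0],
  [0.05,0,0,0,0],
  [0.05,0,0,0,0],
  [0.05,0,0,0,0],
  [0.05,0,0,-0.6,0],
  [0.05,0,-0.4,-0.6,0],
  [0.05,0,-0.9,0,0],
  [0.05,0,-0.9,0,0],
  [0.05,0.02,-0.9,0,0],
  [0.05,0.04,-0.9,0,0],
  [0.05,0,-0.9,0,0],
  [0.05,0,-0.9,0,0],
  [0.05,0,-0.8,0,0],
  [0.05,0,-0.6,0,0],
  [0.05,0,0,0,0],
  [0.05,0,0,0,0],
], force=25)

```text
t: 43.25
tool_pos: [0.4318, 0.0988, 0.2212]
orientation: [3.141, 0.004, -0.0]
force: [0.0, 0.1, 0.2]
opening: 0.0498
gripper_force: 0.0
```

```bash
python3 -c "
from h import *
plan(.432,.0993,.155,-.0125)
t=cam('top');np.save('t11.npy',t,allow_pickle=True)
hsv=cv2.cvtColor(t['image'],cv2.COLOR_RGB2HSV)
m=(((hsv[...,0]<8)|(hsv[...,0]>170))&(hsv[...,1]>90)&(hsv[...,2]>60)).astype('uint8')
for k in cv2.findContours(m,0,2)[0]:
  x,y,w,h=cv2.boundingRect(k)
  if cv2.contourArea(k)>60: print(x,y,w,h,onz(t,x+w/2-.5,y+h/2-.5,.118).round(4))
"
```

```text
at [0.4318 0.0988 0.2212] yaw 0.003 q6 1.68 turn 0.015 shift [ 0.0002 -0.0005  0.0662] open 0.0498
113 174 33 30 [0.5799 0.547  0.118 ]
```

In the tool's units: 0.036 m is 0.72, 0.03 m is 0.6, 0.015 rad / 2 = 0.0075.

Call:
drive_effector([
  [0.05,0,0,0.6,0.0075],
  [0.05,0,0,0.72,0],
  [0.05,0,0,0,0],
  [0,0,0,0,0],
  [0,0,0,0,0],
  [0,0,0,0,0],
  [0,0,0,0,0],
  [0,0,0,0,0],
  [0,0,0,0,0],
  [0,0,0.3,0,0],
  [0,0,0.5,0,0],
  [0,0,0.5,0,0],
  [0,0,0.5,0,0],
  [0,0,0.5,0,0],
  [0,0,0.5,0,0],
  [0,0,0.5,0,0],
  [0,0,0.5,0,0],
  [0,0,0.5,0,0],
  [0,0,0.24,0,0],
  [0,0,0,0,0],
], force=25)

```text
t: 45.3
tool_pos: [0.4298, -0.1302, 0.1562]
orientation: [3.14, -0.025, 0.005]
force: [3.9, -1.7, 1.0]
opening: 0.0137
gripper_force: 25.0
```

Call:
drive_effector([
  [0,0,0.06,0,0],
  [0,0,0,0,0],
], force=25)

```text
t: 45.5
tool_pos: [0.4298, -0.1318, 0.1562]
orientation: [3.141, -0.022, 0.004]
force: [4.9, -2.3, 1.1]
opening: 0.0138
gripper_force: 25.0
```

Call:
drive_effector([
  [0,0,0.06,0,0],
  [0,0,0,0,0],
], force=25)

```text
t: 45.7
tool_pos: [0.4298, -0.1327, 0.1562]
orientation: [-3.138, 0.021, -0.004]
force: [4.6, 10.0, 5.7]
opening: 0.014
gripper_force: 25.0
```

In the tool's units: -0.045 m is -0.9, -0.04 m is -0.8.

Call:
drive_effector([
  [0.05,0,-0.04,0,0],
  [0.05,0,0,0,0],
  [0.05,0,0,0,0],
  [0.07,0,0,-0.6,0],
  [0.07,0,0,-0.8,0],
  [0.07,0,-0.4,-0.8,0],
  [0.07,0,-0.8,-0.8,0],
  [0.07,0,-0.9,-0.5,0],
  [0.07,0,-0.9,0,0],
  [0.07,0,-0.9,0,0],
  [0.07,0,-0.9,0,0],
  [0.07,0,-0.9,0,0],
  [0.07,0,-0.9,0,0],
  [0.07,0,-0.9,0,0],
  [0.07,0,-0.9,0,0],
  [0.07,0,-0.9,0,0],
  [0.07,0,-0.6,0,0],
  [0.07,0,0,0,0],
  [0.07,0,0,0,0],
  [0.07,0,0,0,0],
], force=25)

```text
t: 47.7
tool_pos: [0.4357, 0.3557, 0.3248]
orientation: [3.141, -0.023, -0.0]
force: [0.2, -0.4, 1.0]
opening: 0.07
gripper_force: 0.0
```

```bash
python3 look.py;  python3 -c "
from h import *
plan(.5325,.3272,.2,0)"
```

```text
[0.4358 0.3555 0.325 ]
red (19, 0, 101, 84) [0.5789 0.5434 0.12  ]
pale (317, 79, 52, 54) [0.5337 0.3274 0.037 ]
pale (242, 37, 53, 56) [0.5725 0.3995 0.037 ]
pale (0, 0, 640, 366) [0.4581 0.3512 0.037 ]
pale (184, 0, 171, 34) [0.6143 0.3966 0.037 ]
at [0.4358 0.3555 0.325 ] yaw -0.015 q6 2.18 turn -0.015 shift [0.0967 0.0282 0.125 ] open 0.0700
```

In the tool's units: -0.146 rad / 2 = -0.073.

Call:
drive_effector([
  [0.07,0,0,0,-0.072],
  [0.07,0,0,0,-0.072],
  [0.07,0,0,0,-0.072],
  [0.07,0,0,0,-0.072],
  [0.07,0,0,0,-0.072],
  [0.07,0,0,0,-0.072],
  [0.07,0,0,0,-0.072],
  [0.07,0,0,0,-0.072],
  [0.07,0,0,0,-0.072],
  [0.07,0,0,0,-0.072],
  [0.07,0,0,0,-0.073],
  [0.07,0,0,0,0],
  [0.07,0,0,0,0],
], force=8)

```text
t: 49.05
tool_pos: [0.4359, 0.3558, 0.3253]
orientation: [2.227, 2.216, 0.001]
force: [-0.4, 0.1, 0.2]
opening: 0.07
gripper_force: 0.0
```

```bash
python3 -c "
from h import *
plan(.533,.3273,.15,np.pi/2)"
```

```text
at [0.4359 0.3558 0.3253] yaw 1.566 q6 0.60 turn -0.005 shift [-0.0286  0.097   0.1754] open 0.0700
```

In the tool's units: 0.04 m is 0.8, 0.035 m is 0.7, -0.005 rad / 2 = -0.0025.

Call:
drive_effector([
  [0.066,-0.2,0.6,0,-0.0025],
  [0.066,-0.2,0.7,0,0],
  [0.066,-0.172,0.64,0.6,0],
  [0.066,0,0,0.8,0],
  [0.066,0,0,0.8,0],
  [0.066,0,0,0.8,0],
  [0.066,0,0,0.8,0],
  [0.066,0,0,0.8,0],
  [0.066,0,0,0.6,0],
  [0.066,0,0,0.38,0],
  [0.066,0,0,0,0],
  [0,0,0,0,0],
  [0,0,0,0,0],
  [0,0,0,0,0],
  [0,0,0,0,0],
], force=6)

```text
t: 50.55
tool_pos: [0.5341, 0.3291, 0.0482]
orientation: [2.214, 2.227, 0.005]
force: [0.4, -0.8, 6.0]
opening: 0.0505
gripper_force: 6.0
```

```bash
python3 -c "
from h import *
plan(.5335,-.010,.2,np.pi/2)"
```

```text
at [0.5341 0.3291 0.0482] yaw 1.576 q6 0.47 turn 0.006 shift [-3.389e-01 -1.000e-04 -1.523e-01] open 0.0505
```

In the tool's units: -0.045 m is -0.9, -0.04 m is -0.8, 0.006 rad / 2 = 0.003.

Call:
drive_effector([
  [0,0,0,-0.2,0],
  [0,0,0,-0.6,0],
  [0,0,0,-0.8,0],
  [0,0,0,-0.8,0],
  [0,-0.2,0,-0.8,0.003],
  [0,-0.6,0,0,0],
  [0,-0.8,0,0,0],
  [0,-0.9,0,0,0],
  [0,-0.9,0,0,0],
  [0,-0.9,0,0,0],
  [0,-0.9,0,0,0],
  [0,-0.8,0,0,0],
  [0,-0.6,0,0,0],
  [0,-0.18,0,0,0],
  [0,0,0,0,0],
  [0,0,0,0.6,0],
  [0,0,0,0.6,0],
  [0,0,0,0.6,0],
  [0,0,0,0.4,0],
  [0,0,0,0,0],
], force=8)

```text
t: 52.55
tool_pos: [0.5301, -0.0086, 0.0926]
orientation: [-2.216, -2.219, 0.006]
force: [-0.6, 0.4, -0.7]
opening: 0.0506
gripper_force: 8.0
```

```bash
python3 -c "
from h import *
plan(.5335,-.010,.088,np.pi/2)"
```

```text
at [ 0.5301 -0.0086  0.0926] yaw 1.572 q6 -0.11 turn 0.002 shift [-0.0015  0.0034  0.0046] open 0.0506
```

In the tool's units: 0.002 m is 0.04.

Call:
drive_effector([
  [0,0,0.04,0.04,0],
  [0,0,0,0,0],
  [0,0,0,0,0],
], force=8)

```text
t: 52.85
tool_pos: [0.536, -0.0103, 0.0957]
orientation: [2.22, 2.22, 0.003]
force: [0.3, -0.2, -0.6]
opening: 0.0505
gripper_force: 8.0
```

Call:
drive_effector([
  [0,0,0,0.06,0],
  [0,0,0,0,0],
  [0,0,0,0,0],
], force=8)

```text
t: 53.15
tool_pos: [0.5348, -0.0106, 0.0911]
orientation: [2.222, 2.221, 0.0]
force: [0.7, 0.2, 0.1]
opening: 0.0505
gripper_force: 8.0
```

In the tool's units: 0.003 m is 0.06, -0.001 m is -0.02.

Call:
drive_effector([
  [0,0,-0.02,0.06,0],
  [0,0,0,0,0],
], force=8)

```text
t: 53.35
tool_pos: [0.5343, -0.0107, 0.0884]
orientation: [2.221, 2.22, 0.001]
force: [0.8, 0.5, 1.9]
opening: 0.0504
gripper_force: 8.0
```

Call:
drive_effector([
  [0,0,0,0.04,0],
  [0,0,0,0,0],
], force=8)

```text
t: 53.55
tool_pos: [0.5342, -0.0107, 0.0868]
orientation: [2.221, 2.221, 0.001]
force: [-1.2, -0.6, 6.0]
opening: 0.0501
gripper_force: 8.0
```

Call:
drive_effector([
  [0,0,0,0.02,0],
  [0,0,0,0,0],
], force=8)

```text
t: 53.75
tool_pos: [0.5343, -0.0107, 0.0861]
orientation: [2.221, 2.221, 0.001]
force: [-1.7, -0.5, 8.8]
opening: 0.0508
gripper_force: 8.0
```

In the tool's units: 0.045 m is 0.9, -0.04 m is -0.8.

Call:
drive_effector([
  [0.051,0,0,-0.04,0],
  [0.062,0,0,0,0],
  [0.062,0,0,0,0],
  [0.062,0,0,0,0],
  [0.062,0,0,-0.4,0],
  [0.062,0,0,-0.8,0],
  [0.062,0.4,0,-0.8,0],
  [0.062,0.8,0,-0.8,0],
  [0.062,0.9,-0.2,-0.8,0],
  [0.062,0.9,-0.2,-0.8,0],
  [0.062,0.9,-0.2,-0.4,0],
  [0.062,0.9,-0.3,0,0],
  [0.062,0.9,-0.3,0,0],
  [0.062,0.9,-0.3,0,0],
  [0.062,0.6,-0.3,0,0],
  [0.062,0,0,0,0],
], force=8)

```text
t: 55.35
tool_pos: [0.4452, 0.3318, 0.3073]
orientation: [-2.215, -2.226, 0.001]
force: [0.6, -0.3, 0.0]
opening: 0.0619
gripper_force: 0.0
```

Call:
drive_effector([
  [0.066,0,0,0,0.0715],
  [0.066,0,0,0,0.0715],
  [0.066,0,0,0,0.0715],
  [0.066,0,0,0,0.0715],
  [0.066,0,0,0,0.0715],
  [0.066,0,0,0,0.0715],
  [0.066,0,0,0,0.0715],
  [0.066,0,0,0,0.0715],
  [0.066,0,0,0,0.0715],
  [0.066,0,0,0,0.0715],
  [0.066,0,0,0,0.0705],
  [0.066,0,0,0,0],
  [0.066,0,0,0,0],
  [0.066,0,0,0,0],
])

```text
t: 56.75
tool_pos: [0.4476, 0.328, 0.3077]
orientation: [3.141, 0.004, -0.0]
force: [-0.1, -0.1, -0.2]
opening: 0.066
gripper_force: 0.0
```

```bash
python3 look.py;  python3 -c "
from h import *
plan(.5725,.3997,.046,0)
t=cam('top');np.save('t12.npy',t,allow_pickle=True)
hsv=cv2.cvtColor(t['image'],cv2.COLOR_RGB2HSV)
m=((hsv[...,1]<75)&(hsv[...,2]>100)).astype('uint8')
for k in cv2.findContours(m[180:245,290:385],0,2)[0]:
  x,y,w,h=cv2.boundingRect(k);x+=290;y+=180
  if cv2.contourArea(k)>60: print(x,y,w,h,onz(t,x+w/2-.5,y+h/2-.5,.078).round(4))
"
```

```text
[0.4475 0.3281 0.3078]
red (0, 1, 84, 91) [0.5811 0.5298 0.12  ]
pale (212, 46, 55, 57) [0.5728 0.3999 0.037 ]
pale (154, 5, 176, 36) [0.6163 0.3956 0.037 ]
pale (0, 0, 640, 366) [0.472  0.3243 0.037 ]
at [0.4475 0.3281 0.3078] yaw 0.002 q6 2.11 turn 0.002 shift [ 0.125  -0.0716  0.2617] open 0.0660
290 242 95 3 [0.4585 0.0414 0.078 ]
348 203 22 20 [ 0.5346 -0.0112  0.078 ]
```

In the tool's units: 0.04 m is 0.8, 0.035 m is 0.7, 0.002 rad / 2 = 0.001.

Call:
drive_effector([
  [0.066,0,-0.2,0.6,0.001],
  [0.066,0,-0.4,0.8,0],
  [0.066,0.2,-0.4,0.8,0],
  [0.066,0.7,-0.432,0.4,0],
  [0.066,0.8,0,0.2,0],
  [0.066,0.8,0,0,0],
  [0.066,0,0,0.8,0],
  [0.066,0,0,0.8,0],
  [0.066,0,0,0.6,0],
  [0.066,0,0,0.234,0],
  [0.066,0,0,0,0],
  [0,0,0,0,0],
  [0,0,0,0,0],
  [0,0,0,0,0],
  [0,0,0,0,0],
], force=8)

```text
t: 58.35
tool_pos: [0.5742, 0.4008, 0.0491]
orientation: [-3.139, 0.003, -0.006]
force: [-0.1, 0.4, 7.0]
opening: 0.0524
gripper_force: 8.0
```

```bash
python3 -c "
from h import *
plan(.534,.080,.2,-.0125)"
```

```text
at [0.5742 0.4008 0.0491] yaw -0.002 q6 2.11 turn 0.010 shift [-0.0356  0.3209 -0.1519] open 0.0524
```

In the tool's units: 0.045 m is 0.9, -0.04 m is -0.8, 0.01 rad / 2 = 0.005.

Call:
drive_effector([
  [0,0,0,-0.2,0],
  [0,0,0,-0.6,0],
  [0,0,0,-0.8,0],
  [0,-0.1,0,-0.8,0.005],
  [0,-0.2,0.2,-0.8,0],
  [0,-0.2,0.6,0,0],
  [0,-0.2,0.8,0,0],
  [0,0,0.9,0,0],
  [0,0,0.9,0,0],
  [0,0,0.9,0,0],
  [0,0,0.9,0,0],
  [0,0,0.8,0,0],
  [0,0,0.42,0,0],
  [0,0,0,0,0],
  [0,0,0,0.6,0],
  [0,0,0,0.6,0],
  [0,0,0,0.6,0],
  [0,0,0,0.4,0],
  [0,0,0,0,0],
  [0,0,0,0,0],
], force=8)

```text
t: 60.35
tool_pos: [0.5337, 0.0798, 0.0968]
orientation: [-3.141, 0.018, 0.0]
force: [-0.2, -0.4, 0.2]
opening: 0.0522
gripper_force: 8.0
```

```bash
python3 -c "
from h import *
plan(.534,.080,.090,-.0125)"
```

```text
at [0.5337 0.0798 0.0968] yaw -0.011 q6 1.64 turn 0.001 shift [ 0.0003 -0.0002  0.0068] open 0.0522
```

In the tool's units: 0.003 m is 0.06.

Call:
drive_effector([
  [0,0,0,0.06,0],
  [0,0,0,0.06,0],
  [0,0,0,0,0],
], force=8)

```text
t: 60.65
tool_pos: [0.534, 0.0791, 0.0907]
orientation: [-3.141, 0.019, -0.002]
force: [-0.1, 0.9, -0.3]
opening: 0.0523
gripper_force: 8.0
```

Call:
drive_effector([
  [0,0,0,0.04,0],
  [0,0,0,0,0],
], force=8)

```text
t: 60.85
tool_pos: [0.5344, 0.079, 0.0892]
orientation: [-3.141, 0.019, -0.003]
force: [-0.5, -0.1, 4.9]
opening: 0.0523
gripper_force: 8.0
```

Call:
drive_effector([
  [0,0,0,0.04,0],
  [0,0,0,0,0],
], force=8)

```text
t: 61.05
tool_pos: [0.5349, 0.079, 0.0877]
orientation: [-3.141, 0.019, -0.004]
force: [-1.0, -0.5, 5.5]
opening: 0.0522
gripper_force: 8.0
```

In the tool's units: 0.045 m is 0.9, -0.04 m is -0.8.

Call:
drive_effector([
  [0.055,0,0,-0.02,0],
  [0.066,0,0,0,0],
  [0.066,0,0,0,0],
  [0.066,0,0,0,0],
  [0.066,0,0,-0.4,0],
  [0.066,0,0,-0.8,0],
  [0.066,0,0,-0.8,0],
  [0.06,-0.4,0,-0.8,0],
  [0.06,-0.6,0.4,0,0],
  [0.06,-0.6,0.8,0,0],
  [0.06,-0.44,0.9,0,0],
  [0.06,0,0.9,0,0],
  [0.06,0,0.8,0,0],
  [0.06,0,0.4,0,0],
  [0.06,0,0,0,0],
  [0.06,0,0,0,0],
  [0.06,0,0,0,0],
], force=25)

```text
t: 62.75
tool_pos: [0.4292, -0.1286, 0.2269]
orientation: [-3.141, 0.018, 0.0]
force: [-0.6, 0.3, -0.8]
opening: 0.0599
gripper_force: 0.0
```

```bash
python3 -c "
from h import *
plan(.4298,-.1325,.156,-.0125)
t=cam('top');np.save('t13.npy',t,allow_pickle=True);cv2.imwrite('pics/z13.png',cv2.resize(t['image'][165:275,280:500,::-1],(800,400),interpolation=cv2.INTER_CUBIC))
hsv=cv2.cvtColor(t['image'],cv2.COLOR_RGB2HSV)
m=((hsv[...,1]<75)&(hsv[...,2]>100)).astype('uint8')
for k in cv2.findContours(m[180:240,294:385],0,2)[0]:
  x,y,w,h=cv2.boundingRect(k);x+=294;y+=180
  if cv2.contourArea(k)>60: print(x,y,w,h,onz(t,x+w/2-.5,y+h/2-.5,.078).round(4))
"
```

```text
at [ 0.4292 -0.1286  0.2269] yaw -0.011 q6 1.18 turn 0.001 shift [0.0007 0.0039 0.0709] open 0.0599
348 203 22 20 [ 0.5346 -0.0112  0.078 ]
311 203 22 21 [0.5319 0.08   0.078 ]
```

In the tool's units: 0.041 m is 0.82, 0.03 m is 0.6.

Call:
drive_effector([
  [0.06,0,0.06,0.6,0],
  [0.05,0,0,0.82,0],
  [0.04,0,0,0,0],
  [0,0,0,0,0],
  [0,0,0,0,0],
  [0,0,0,0,0],
  [0,0,0,0,0],
  [0,0,0,0,0],
  [0,0,0,0,0],
  [0,0,-0.3,0,0],
  [0,0,-0.5,0,0],
  [0,0,-0.5,0,0],
  [0,0,-0.5,0,0],
  [0,0,-0.5,0,0],
  [0,0,-0.5,0,0],
  [0,0,-0.5,0,0],
  [0,0,-0.5,0,0],
  [0,0,-0.5,0,0],
  [0,0,-0.2,0,0],
  [0,0,0,0,0],
], force=25)

```text
t: 64.8
tool_pos: [0.4325, 0.094, 0.1576]
orientation: [-3.141, 0.016, -0.003]
force: [-2.6, 2.2, 6.6]
opening: 0.0134
gripper_force: 25.0
```

Call:
drive_effector([
  [0,0,-0.06,0,0],
  [0,0,-0.04,0,0],
  [0,0,0,0,0],
], force=25)

```text
t: 65.1
tool_pos: [0.4326, 0.0975, 0.1576]
orientation: [-3.141, 0.019, -0.003]
force: [-2.7, 0.0, 7.7]
opening: 0.0133
gripper_force: 25.0
```

In the tool's units: -0.003 m is -0.06.

Call:
drive_effector([
  [0,0,-0.06,0,0],
  [0,0,0,0,0],
], force=25)

```text
t: 65.3
tool_pos: [0.4326, 0.0995, 0.1576]
orientation: [3.14, -0.02, 0.003]
force: [-3.2, -5.9, 7.6]
opening: 0.0139
gripper_force: 25.0
```

Call:
drive_effector([
  [0,0,-0.06,0,0],
  [0,0,0,0,0],
], force=25)

```text
t: 65.5
tool_pos: [0.4326, 0.0997, 0.1574]
orientation: [3.134, -0.021, 0.002]
force: [-3.6, -20.5, 8.9]
opening: 0.014
gripper_force: 25.0
```

In the tool's units: -0.04 m is -0.8, -0.03 m is -0.6.

Call:
drive_effector([
  [0,0,0.08,0,0],
  [0.05,0,0,0,0],
  [0.05,0,0,0,0],
  [0.05,0,0,0,0],
  [0.05,0,0,-0.6,0],
  [0.05,0,0,-0.8,0],
  [0.05,0,0.4,-0.8,0],
  [0.05,0,0.8,-0.8,0],
  [0.05,0,0.8,-0.8,0],
  [0.05,0,0.8,-0.8,0],
  [0.05,0,0.8,0,0],
  [0.05,0,0.4,0,0],
  [0.05,0,0,0,0],
  [0.05,0,0,0,0],
  [0.05,0,0,0,0],
], force=25)

```text
t: 67.0
tool_pos: [0.4296, -0.0857, 0.3719]
orientation: [-3.141, 0.018, 0.001]
force: [0.5, 0.2, -0.2]
opening: 0.0499
gripper_force: 0.0
```

```bash
python3 -c "
from h import *
c=cam('wrist');save(c,'w14.png');np.save('w14.npy',c,allow_pickle=True)
print(robot.read_state()['tool_pos'],proj(c,[[.4319,.0993,.1595],[.4287,-.2605,.1665]]))"
```

```text
[ 0.42968619 -0.08560639  0.37194556] [[105.46535053 218.09172991]
 [518.77027571 218.30745082]]
```

View pics/w14.png

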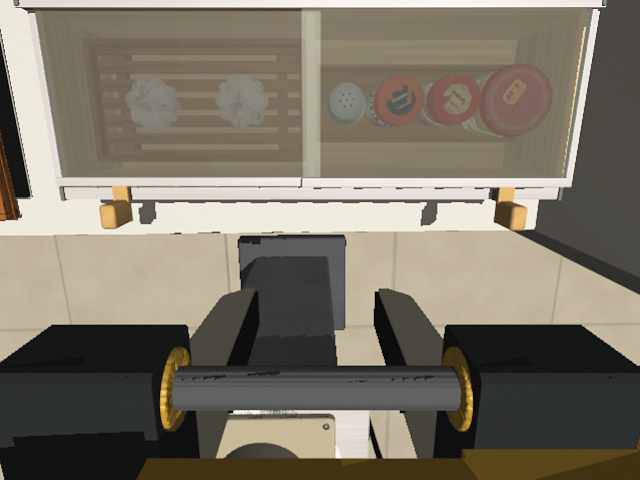

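Row is salt, two jars, honey (all upright) and both garlics lie on the slats; right pull (518,218) matches shut, left pull (109,217) may be a few mm off, so I re-push it.

In the tool's units: -0.04 m is -0.8, -0.036 m is -0.72.

Call:
drive_effector([
  [0.05,0,-0.5,0,0],
  [0.05,0,-0.8,0.6,0],
  [0.05,0,-0.8,0.8,0],
  [0.05,0,-0.8,0.8,0],
  [0.05,0,-0.72,0.6,0],
  [0.05,0,0,0.6,0],
  [0.05,0,0,0.6,0],
  [0.05,0,0,0.3,0],
  [0.05,0,0,0,0],
  [0,0,0,0,0],
  [0,0,0,0,0],
  [0,0,0,0,0],
  [0,0,0,0,0],
  [0,0,0,0,0],
  [0,0,0,0,0],
], force=25)

```text
t: 68.55
tool_pos: [0.4324, 0.085, 0.1673]
orientation: [-3.141, 0.019, -0.003]
force: [0.0, 1.4, 3.4]
opening: 0.0137
gripper_force: 25.0
```

Call:
drive_effector([
  [0,0,-0.06,0,0],
  [0,0,0,0,0],
], force=25)

```text
t: 68.75
tool_pos: [0.4324, 0.0877, 0.1673]
orientation: [3.141, -0.02, 0.002]
force: [-0.8, -1.2, 5.9]
opening: 0.0139
gripper_force: 25.0
```

In the tool's units: -0.005 m is -0.1, -0.004 m is -0.08.

Call:
drive_effector([
  [0,0,-0.1,0,0],
  [0,0,-0.08,0,0],
  [0,0,0,0,0],
], force=25)

```text
t: 69.05
tool_pos: [0.4325, 0.097, 0.1673]
orientation: [3.141, -0.019, 0.003]
force: [-1.2, 0.0, 6.2]
opening: 0.014
gripper_force: 25.0
```

Call:
drive_effector([
  [0,0,-0.06,0,0],
  [0,0,0,0,0],
], force=25)

```text
t: 69.25
tool_pos: [0.4326, 0.0994, 0.1673]
orientation: [3.14, -0.02, 0.002]
force: [-0.5, -2.8, 5.6]
opening: 0.0137
gripper_force: 25.0
```

Call:
drive_effector([
  [0,0,-0.06,0,0],
  [0,0,0,0,0],
], force=25)

```text
t: 69.45
tool_pos: [0.4326, 0.0997, 0.1672]
orientation: [3.135, -0.021, 0.002]
force: [-0.7, -17.6, 7.8]
opening: 0.0142
gripper_force: 25.0
```

Now release straight away, rise, and check the right lid by touch too.

In the tool's units: 0.045 m is 0.9, -0.04 m is -0.8.

Call:
drive_effector([
  [0.05,0,0,0,0],
  [0.05,0,0,0,0],
  [0.05,0,0,0,0],
  [0.05,0,0,0,0],
  [0.05,0,0,-0.6,0],
  [0.05,0,0.4,-0.8,0],
  [0.05,0,0.9,0,0],
  [0.05,0,0.9,0,0],
  [0.05,0,0.9,0,0],
  [0.05,0,0.9,0,0],
  [0.05,0,0.9,0,0],
  [0.05,0,0.9,0,0],
  [0.05,0,0.9,0,0],
  [0.05,0,0.5,0,0],
  [0.05,0,0,0,0],
  [0.05,0,0,0,0],
], force=25)

```text
t: 71.05
tool_pos: [0.4274, -0.2568, 0.236]
orientation: [-3.14, 0.021, 0.001]
force: [0.6, 0.3, -0.5]
opening: 0.0498
gripper_force: 0.0
```

```bash
python3 -c "
from h import *
plan(.4287,-.2605,.161,-.0125)"
```

```text
at [ 0.4274 -0.2568  0.236 ] yaw -0.013 q6 0.94 turn -0.001 shift [0.0015 0.0037 0.075 ] open 0.0498
```

In the tool's units: 0.037 m is 0.74, 0.035 m is 0.7.

Call:
drive_effector([
  [0.05,0.03,0.08,0.7,0],
  [0.05,0,0,0.74,0],
  [0.05,0,0,0,0],
  [0,0,0,0,0],
  [0,0,0,0,0],
  [0,0,0,0,0],
  [0,0,0,0,0],
  [0,0,0,0,0],
  [0,0,0,0,0],
  [0,0,0.04,0,0],
  [0,0,0,0,0],
], force=25)

```text
t: 72.15
tool_pos: [0.4295, -0.2608, 0.1654]
orientation: [-3.137, 0.018, -0.001]
force: [-1.8, 14.8, 10.2]
opening: 0.0138
gripper_force: 25.0
```

Call:
drive_effector([
  [0,0,0.04,0,0],
  [0,0,0,0,0],
], force=25)

```text
t: 72.35
tool_pos: [0.4296, -0.2609, 0.1654]
orientation: [-3.134, 0.017, -0.0]
force: [-2.8, 24.3, 16.2]
opening: 0.0141
gripper_force: 25.0
```

Hard stop reached; release, rise and check the left pull against this pose before handing in.

In the tool's units: -0.04 m is -0.8, -0.035 m is -0.7.

Call:
drive_effector([
  [0.05,0,0,0,0],
  [0.05,0,0,0,0],
  [0.05,0,0,0,0],
  [0.05,0,0,0,0],
  [0.05,0,0,-0.6,0],
  [0.05,0,0,-0.8,0],
  [0.05,0,-0.4,-0.8,0],
  [0.05,0,-0.8,-0.8,0],
  [0.05,0,-0.8,-0.8,0],
  [0.05,0,-0.8,-0.4,0],
  [0.05,0,-0.7,0,0],
  [0.05,0,0,0,0],
  [0.05,0,0,0,0],
  [0.05,0,0,0,0],
], force=25)

```text
t: 73.75
tool_pos: [0.4308, -0.1001, 0.3646]
orientation: [3.141, -0.02, -0.002]
force: [-0.7, 0.1, -0.6]
opening: 0.0502
gripper_force: 0.0
```

```bash
python3 -c "
from h import *
c=cam('wrist')
hsv=cv2.cvtColor(c['image'],cv2.COLOR_RGB2HSV)
m=((hsv[...,0]>10)&(hsv[...,0]<25)&(hsv[...,1]>90)&(hsv[...,2]>190)).astype('uint8');m[:195]=0;m[245:]=0
for k in cv2.findContours(m,0,2)[0]:
  x,y,w,h=cv2.boundingRect(k)
  if cv2.contourArea(k)>80: print(x,y,w,h,onz(c,x+w/2,y+h/2,.16).round(4))
print(robot.read_state()['tool_pos'])"
```

```text
499 210 15 23 [ 0.427  -0.2644  0.16  ]
78 209 16 22 [0.4334 0.0976 0.16  ]
486 195 15 10 [ 0.4458 -0.2514  0.16  ]
92 195 16 9 [0.451  0.0829 0.16  ]
[ 0.43078386 -0.10024685  0.3645004 ]
```

```bash
python3 -c "
from h import *
print(robot.close_job())"
```

```text
the job is handed in; nothing more can be done
None
```

The job is handed in: salt shaker, both spice jars and honey jar stand in one row in the spice tray, both garlic bulbs are on the slatted tray, and both lids are pushed shut to their stops; it took about 74 s of robot time, and the hand-in call returned no verdict.

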